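# Set out the stage board for comparison imaging

## Robot

A 6-joint arm with a two-finger parallel gripper is mounted at the origin on the work surface. World frame = base frame: x ahead of the robot, y to its left, z up, the work surface at z = 0. Lengths are in m, angles in rad, forces in N, time in s.
With the tool pointing down it reaches from about 0.4 to 0.825 m from the base axis. Payload 7 kg.
Tool frame: the origin (TCP) lies midway between the tips of the shut fingers; the grasp point (between the pads) lies 19 mm behind it; y points along the fingers, z is the direction in which the jaws open and shut, and the axes are right-handed (so a half turn about y gives the same grasp; the last joint's range is limited). The gripper opens to 88 mm and grips with 3 to 60 N. Pads are 19 mm wide; open, the fingers measure 130 mm over their backs; the gripper's body (78 mm by 193 mm) begins 47 mm behind the grasp point.
Start: joints at [-0.818, 0.359, 0.012, 0, -1.224, -0.288], TCP at [0.303, -0.603, 0.227] pointing down, gripper open.
Joint ranges: [-3.07, 3.07], [-1.43, 2.12], [-1.02, 1.25], [-3.03, 1.67], [-3.05, -0], [-3.03, 3.03]. Speed limits (rad/s): [2.39, 2.39, 3.01, 3.14, 3.14, 3.14].

## Interface

Orientations are given as [roll, pitch, yaw] about the fixed x, y, z axes, in that order (R = Rz(yaw) Ry(pitch) Rx(roll)).
In Python, from station import arm gives the robot as it stands.
- The arm moves only by the tool move_arm, never from a script. Its argument "deltas" is a list of rows, each an object with "dp": the shift along the tool's x, y, z in mm, a list of three; "rotation": the turn, a rotation vector about the tool's x, y, z in degrees, a list of three. A call has 1 to 5 rows; each row shifts and turns the pose as measured when the row begins, along the tool's axes as they then stand; what a row does not reach is not made up. A row lasts 1/12 s, in which the tool goes at most 41.7 mm and 7.16 degrees, less where a joint would pass 70% of its speed; a pose out of reach is approached as far as the arm can. A call is refused whole if a number of a shift passes 41.7 or a number of a turn 7.16, either way. A call with a gripper value outside its range is refused whole. "jaw" is the closure in counts, from 0 (fully open) to 255 (shut), set as the call begins (left out, the last holds). The fingers move at their own pace and stop on an object; "squeeze" is the grip in N (left out, the last holds). Time passes only in rows, so rows that do not move let the fingers close. It gives the time, the measured TCP pose, the force and the opening at its end, in the units of the state.
- arm.get_state(): the state, without advancing time (a new reading comes with each control period).
- arm.grab_frame(name): name is "scene" or "side" or "wrist"; returns a dict with "pixels" (384x512x3 uint8, red, green, blue), "z_map" (384x512 float32, m along the optical axis (not along the pixel's ray), 0 where there is no reading), "fx", "fy", "cx", "cy" (pixels), "cam_to_world" (4x4, takes a point from camera to world coordinates); the wrist camera has in their place "mount" (4x4, takes a point from camera to tool coordinates, whose origin is the TCP and whose axes are the tool frame's). Camera axes: x right, y down, z forward; pixel columns grow to the right and rows downward; lengths in m; the calibration is good to about 2 mm. A picture is of the moment at which its call begins: read the wrist's pose just before it.
- arm.job_done(): hands the job in, once; it reports no verdict.
The state is a dict: "t": time; "q": joint angles; "qd": joint speeds; "joint_efforts": joint torques, N m; "eef_pos": TCP position; "ee_rot": TCP orientation; "force": force on the tool from outside, world axes, zero at the start; "moment": the same for the moment, N m; "width": finger opening in m.
Only numpy, scipy, OpenCV 4.12 (cv2) and the standard library are available. Lean on these libraries where they do the work, as an engineer would, in place of code of your own. Each camera call takes 0.05 s, during which the arm holds its last target.

## Task

Set out the grey stage board for the next microscope session: put the brass holder in the middle of the black insert first, and only after that set the amber resin mount down flat in the recess on top of it. Also stand the cream objective on the printed circle directly behind the black insert (the side away from the robot), put the steel bearing ring in the middle of the white insert, and lay the blue scale block between the two inserts in the printed rectangle, lengthwise along it. Leave everything upright and at rest, and leave the sample box and the screw jar where they are.

Things in the scene. Friction and masses are not known exactly. Their poses are not given: they have to be found in the camera images.
- stage_board: Fixed grey plate 165 x 250 mm, top 10 mm above the bench. Origin: underside, midway between the inserts, under the centre of the white printed rectangle outline (70 mm along x, 35 along y). +x points away from the robot within 0.25 rad, +y left. Plate x -50 to 115, y -125 to 125 mm. Inserts at (0, 78) and (0, -78), white circles (43 mm across) behind them at (72, 78) and (72, -78) mm.
- black_insert: Fixed black disc, 60 mm across and 3 mm thick, on the stage board: its top is 13 mm above the bench. It may be the left or the right one. Origin: centre of its underside, axes parallel to the board's; the circle directly behind it is 72 mm along its +x.
- white_insert: Fixed white disc, 60 mm across and 3 mm thick, on the other seat of the stage board; top 13 mm above the bench. Origin: centre of its underside, axes parallel to the board's.
- brass_holder: Loose brass specimen holder: an upright round cup 48 mm across and 24 mm high, with a recess in its top 42 mm across and 4 mm deep (rim 3 mm wide; dark recess floor 20 mm above its underside). About 0.3 kg. Origin: centre of its underside, z up.
- resin_mount: Loose amber-orange resin disc, 30 mm across and 20 mm high, with a small flat metal specimen showing in its top face. About 30 g. Origin: centre of its underside, z up (it stays that way up).
- bearing_ring: Loose plain steel ring lying flat, 36 mm outside, hole 20 mm, 16 mm high. About 90 g. Origin: centre of its underside, z up.
- scale_block: Loose blue block with a white scale strip on top, 60 mm (its x) by 25 mm (its y) by 12 mm high, lying flat at any yaw. About 50 g. Origin: centre of its underside. It goes with its x along the board's x, either way round.
- objective: Loose microscope objective standing upright: cream cylinder 32 mm across and 45 mm high with a green band and a black glass face on top. About 0.12 kg. Origin: centre of its underside, z up.
- sample_box: Bystander, loose: pale clear-plastic square box 48 x 48 mm, 24 mm high. Origin: centre of its underside. Not to be moved.
- screw_jar: Bystander, loose: white jar 42 mm across with a red cap 45 mm across, 52 mm high in all. Origin: centre of its underside. Not to be moved.
Not all that is in view belongs to the job. Of the things like the brass_holder, leave any that is red; of the rest the smaller one is meant. Of the things that look like the bearing_ring, take the one that is farthest to the robot's right at the start.

How it is judged:
By the outcome, as a careful person would: the job done as asked, in the order asked, and still so for the second after the job is handed in, with the robot touching nothing.
It also fails if it takes over 128 s, if anything falls off the work surface, if the arm or the gripper's body presses on something with over 40 N, if the wrist force passes 120 N, or if a joint passes its speed limit or range.

## Working session

There is one attempt and no reset: what is moved stays moved. The work goes in short steps, Python scripts to look and compute and a tool call to move; the robot and the scene stay as the last step left them, time stands still between calls to the robot, and variables do not carry over. Pictures are saved under pics/ and viewed, and the job is handed in when it is done.

Besides the shell and the picture viewer there is one more tool, called as name([rows], argument=value, ...), one row to a line, values as JSON. move_arm: Moves the arm, as the interface text tells. Its arguments: {"type":"object","properties":{"deltas":{"type":"array","items":{"type":"object","properties":{"dp":{"type":"array","items":{"type":"number"}},"rotation":{"type":"array","items":{"type":"number"}}}}},"jaw":{"type":"number"},"squeeze":{"type":"number"}},"required":["deltas"]}

```bash
ls; mkdir -p pics
python3 - <<'E'
from station import arm
import cv2
s=arm.get_state()
for k in s: print(k,s[k])
for n in ["scene","side","wrist"]:
    f=arm.grab_frame(n)
    cv2.imwrite(f"pics/{n}0.png",cv2.cvtColor(f["pixels"],cv2.COLOR_RGB2BGR))
    print(n,f["fx"],f["fy"],f["cx"],f["cy"]); print(f.get("cam_to_world",f.get("mount")))
    print((f["z_map"]>0).mean())
E
```

```text
pics
t 0.0
q [-8.17920191e-01  3.59379709e-01  1.10619809e-02 -3.55296134e-04
 -1.22406332e+00 -2.88152251e-01]
qd [ 0.00101673 -0.00143957  0.00048558 -0.00095917  0.00186857  0.00074877]
joint_efforts [ 1.22973674e-03 -5.82723927e+01  2.93067133e+01  6.99730128e+00
  6.97033349e-03 -1.65691481e-04]
eef_pos [ 0.30231708 -0.60298049  0.22562774]
ee_rot [-1.56918202e+00  1.30161262e-04  4.64602986e-01]
force [-0.25417961  0.41547254 -0.19627568]
moment [ 0.00767512  0.0107387  -0.01199767]
width 0.08744299885059821
scene 493.5592745256142 493.5592745256142 261.60768136493635 195.71158741859972
[[-0.33721351  0.70071398 -0.62871851  1.36468483]
 [ 0.94142311  0.24879538 -0.22764749  0.39381399]
 [-0.00309352 -0.66865595 -0.7435655   1.12543699]
 [ 0.          0.          0.          1.        ]]
0.9960378011067709
side 363.5348077224828 363.5348077224828 257.2632624071036 190.3038502640335
[[ 0.73809979 -0.46204345  0.49165491 -0.01497913]
 [-0.67455059 -0.49046568  0.55174714 -0.4850789 ]
 [-0.01379129 -0.73889056 -0.6736843   0.71058517]
 [ 0.          0.          0.          1.        ]]
0.9961090087890625
wrist 299.4948766402192 299.4948766402192 256.1393304717278 188.5151392285668
[[-1.17091657e-03  9.62114203e-01  2.72644252e-01 -7.26377668e-02]
 [-1.29559487e-03 -2.72645670e-01  9.62113642e-01 -1.59181023e-01]
 [ 9.99998475e-01  7.73318315e-04  1.56575556e-03 -1.26424951e-04]
 [ 0.00000000e+00  0.00000000e+00  0.00000000e+00  1.00000000e+00]]
0.9961598714192709
```

View pics/scene0.png

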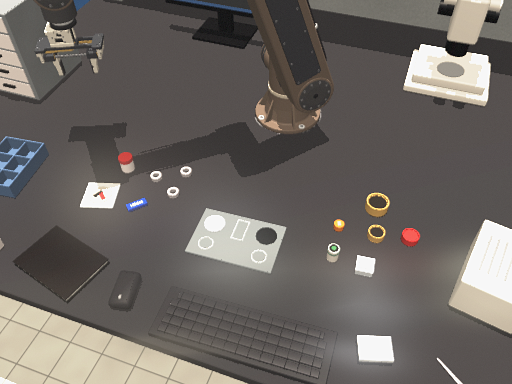

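View pics/side0.png

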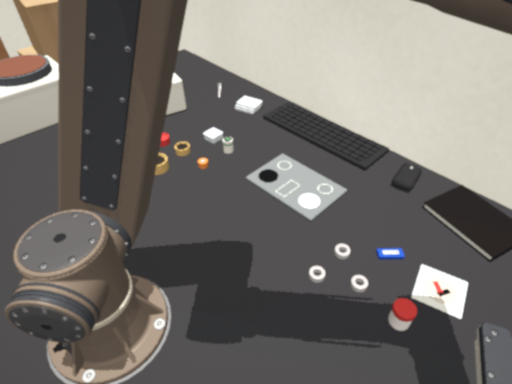

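View pics/wrist0.png

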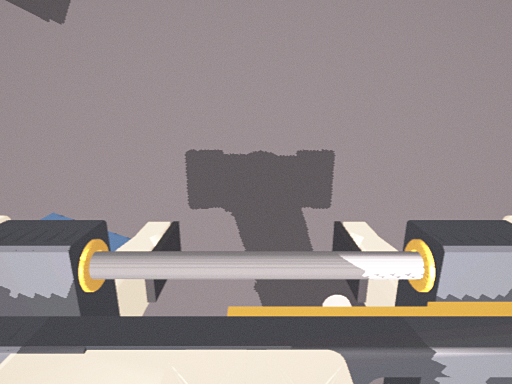

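```bash
cat > h.py <<'E'
import numpy as np,cv2
from station import arm
from scipy.spatial.transform import Rotation as Rn
def frame(n):
    s=arm.get_state() if n=="wrist" else None
    f=arm.grab_frame(n)
    if n=="wrist":
        T=np.eye(4);T[:3,:3]=Rn.from_euler('xyz',s["ee_rot"]).as_matrix();T[:3,3]=s["eef_pos"]
        f["cam_to_world"]=T@f["mount"]
    return f
def save(f,name,box=None,scale=1):
    im=cv2.cvtColor(f["pixels"],cv2.COLOR_RGB2BGR)
    if box: im=im[box[1]:box[3],box[0]:box[2]]
    im=cv2.resize(im,None,fx=scale,fy=scale,interpolation=cv2.INTER_CUBIC if scale!=1 else 0)
    cv2.imwrite("pics/"+name,im)
def ray(f,u,v,z):
    u=np.asarray(u,float);v=np.asarray(v,float)
    d=np.stack([(u-f["cx"])/f["fx"],(v-f["cy"])/f["fy"],np.ones_like(u)],-1)
    C=f["cam_to_world"];D=d@C[:3,:3].T;o=C[:3,3]
    return o+D*((z-o[2])/D[...,2])[...,None]
def cloud(f):
    v,u=np.mgrid[:384,:512];z=f["z_map"]
    d=np.stack([(u-f["cx"])/f["fx"]*z,(v-f["cy"])/f["fy"]*z,z],-1)
    C=f["cam_to_world"];return d@C[:3,:3].T+C[:3,3]
def proj(f,p):
    C=f["cam_to_world"];c=(np.asarray(p)-C[:3,3])@C[:3,:3]
    return c[...,0]/c[...,2]*f["fx"]+f["cx"],c[...,1]/c[...,2]*f["fy"]+f["cy"]
def mv(target,yaw=None):
    "total tool-axes delta to world target"
    s=arm.get_state();R=Rn.from_euler('xyz',s["ee_rot"])
    d=R.inv().apply(np.array(target)-s["eef_pos"])*1000
    out="dp_total mm "+str(d.round(1))
    if yaw is not None:
        G=Rn.from_euler('xyz',[-np.pi/2,0,yaw]);out+=" rot deg "+str((R.inv()*G).as_rotvec(degrees=True).round(2))
    print(out," now",s["eef_pos"].round(4),s["ee_rot"].round(3),"t",round(s["t"],2))
E
python3 - <<'E'
from h import *
f=frame("scene");save(f,"sc_r.png",(310,170,450,290),5);save(f,"sc_l.png",(70,140,310,280),3)
P=cloud(f)
g=frame("side");Q=cloud(g)
# bench consistency
for nm,X in(("scene",P),("side",Q)):
    m=(X[...,2]>0.006)&(X[...,2]<0.08)&(X[...,0]>0.25)&(X[...,0]<0.85)&(abs(X[...,1])<0.6)
    n,l,st,c=cv2.connectedComponentsWithStats(m.astype(np.uint8))
    print(nm,"bench z",np.median(X[...,2][(abs(X[...,2])<.02)]))
    for i in range(1,n):
        if st[i,4]>25:
            p=X[l==i];print(c[i].round(0),st[i,4],"min",p.min(0).round(3),"max",p.max(0).round(3))
E
```

```text
scene bench z 0.0013330442055083935
[126. 161.] 249 min [ 0.384 -0.446  0.007] max [ 0.471 -0.374  0.06 ]
[186. 171.] 93 min [ 0.372 -0.23   0.006] max [ 0.423 -0.191  0.022]
[156. 175.] 90 min [ 0.435 -0.312  0.006] max [ 0.474 -0.273  0.022]
[172. 192.] 96 min [ 0.472 -0.233  0.006] max [ 0.519 -0.191  0.021]
[377. 204.] 447 min [0.291 0.352 0.006] max [0.383 0.42  0.039]
[136. 204.] 156 min [ 0.547 -0.319  0.006] max [ 0.609 -0.261  0.019]
[237. 240.] 4126 min [ 0.508 -0.088  0.006] max [0.686 0.167 0.021]
[338. 224.] 92 min [0.441 0.284 0.007] max [0.474 0.313 0.026]
[ 66. 252.] 2222 min [ 0.73  -0.492  0.006] max [ 0.85  -0.26   0.027]
[376. 233.] 246 min [0.425 0.382 0.006] max [0.478 0.429 0.031]
[410. 236.] 252 min [0.407 0.475 0.006] max [0.458 0.522 0.03 ]
[333. 252.] 188 min [0.549 0.292 0.006] max [0.582 0.324 0.052]
[364. 265.] 336 min [0.53  0.373 0.006] max [0.599 0.423 0.032]
[129. 279.] 367 min [ 0.799 -0.204  0.012] max [ 0.85  -0.139  0.036]
[256. 320.] 3732 min [ 0.777 -0.063  0.006] max [0.85  0.379 0.031]
[374. 348.] 908 min [0.757 0.421 0.007] max [0.838 0.517 
[... 414 characters left out ...]
6 0.425 0.028]
[162. 164.] 195 min [0.324 0.349 0.006] max [0.379 0.408 0.036]
[297. 186.] 3275 min [ 0.511 -0.092  0.006] max [0.687 0.163 0.018]
[203. 163.] 77 min [0.442 0.281 0.006] max [0.471 0.31  0.023]
[404. 181.] 353 min [ 0.794 -0.209  0.006] max [ 0.85  -0.143  0.033]
[472. 226.] 2467 min [ 0.733 -0.481  0.006] max [ 0.85  -0.263  0.023]
[342. 251.] 152 min [ 0.48  -0.23   0.006] max [ 0.515 -0.193  0.019]
[390. 253.] 249 min [ 0.548 -0.321  0.006] max [ 0.608 -0.265  0.015]
[317. 274.] 169 min [ 0.387 -0.231  0.006] max [ 0.422 -0.195  0.019]
[359. 283.] 180 min [ 0.436 -0.31   0.006] max [ 0.472 -0.275  0.019]
[402. 313.] 641 min [ 0.422 -0.422  0.006] max [ 0.468 -0.378  0.055]
```

View pics/sc_r.png

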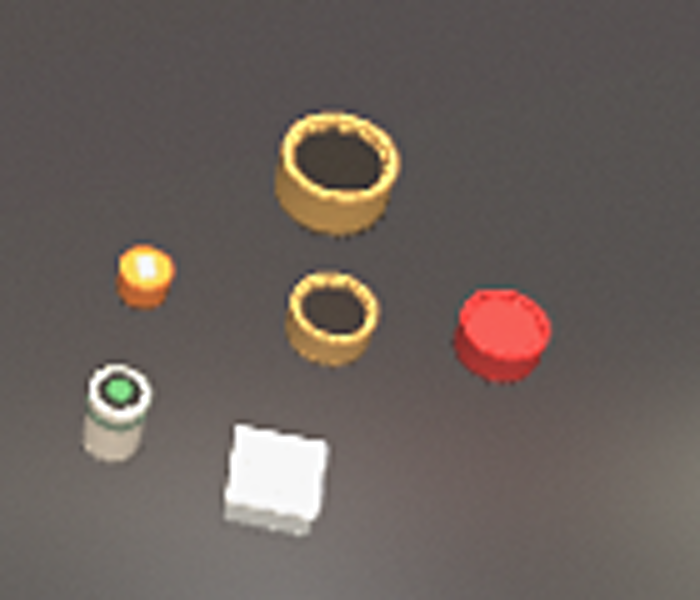

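View pics/sc_l.png

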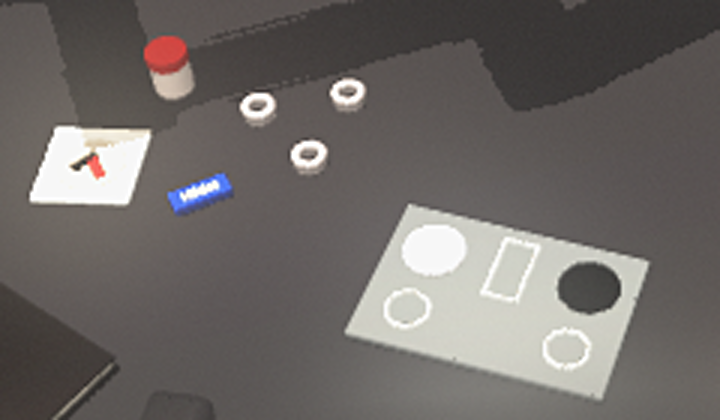

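Candidates: brass-like – large (377,204), small (376,233), red (411,236): I choose the small one at (376,233), 48 mm wide. Rings at (156,175), (186,171) and (173,192): the one at (156,175) has y≈-0.29, which is farthest right. The crops confirm both. Now I'll fit precise positions.

```bash
cat > meas.py <<'E'
from h import *
def circ(p):
    (x,y),r=cv2.minEnclosingCircle(p[:,:2].astype(np.float32)); 
    A=np.c_[p[:,:2],np.ones(len(p))]; s=np.linalg.lstsq(A,(p[:,:2]**2).sum(1),rcond=None)[0]
    return (s[:2]/2).round(4),round(2*np.sqrt(s[2]+(s[:2]**2).sum()/4)*1000,1)
def main(names=("scene","side")):
  for n in names:
    f=frame(n);P=cloud(f);print("==",n)
    c=f["pixels"].astype(int);r,g,b=c[...,0],c[...,1],c[...,2]
    def win(x,y,w): return (abs(P[...,0]-x)<w)&(abs(P[...,1]-y)<w)
    def top(nm,x,y,w,h,mask=None):
        m=win(x,y,w)&(abs(P[...,2]-h)<.005)
        if mask is not None:m&=mask
        k,_=cv2.findContours(m.astype(np.uint8),0,1)
        if not k: return
        k=max(k,key=cv2.contourArea)[:,0]
        p=ray(f,k[:,0],k[:,1],h); print(nm,*circ(p),"zmed",np.median(P[...,2][m]).round(4),m.sum()); return p
    top("holder",.452,.404,.04,.024); top("resin",.457,.297,.03,.020)
    top("objective",.5645,.306,.03,.045); top("ring",.454,-.292,.03,.016)
    top("jar",.445,-.40,.04,.052)
    for nm,(x,y,h) in dict(block=(.578,-.291,.012),box=(.571,.397,.024)).items():
        m=win(x,y,.045)&(abs(P[...,2]-h)<.005)
        if nm=="block": m=win(x,y,.045)&(b>90)&(P[...,2]>.007)
        k,_=cv2.findContours(m.astype(np.uint8),0,1);k=max(k,key=cv2.contourArea)[:,0]
        rect=cv2.minAreaRect((ray(f,k[:,0],k[:,1],h)[:,:2]*1000).astype(np.float32));print(nm,rect)
    B=(P[...,0]>.49)&(P[...,0]<.71)&(P[...,1]>-.11)&(P[...,1]<.19)&(P[...,2]>.004)
    plate=B
    for nm,m,h,lo,hi in (("black",B&(c.max(-1)<90),.013,80,2000),("bright",B&(c.min(-1)>228),.010,15,2000)):
        N,l,st,ce=cv2.connectedComponentsWithStats(m.astype(np.uint8),connectivity=8)
        for i in range(1,N):
            if st[i,4]<lo: continue
            mm=(l==i).astype(np.uint8);k,_=cv2.findContours(mm,0,1);k=max(k,key=cv2.contourArea)[:,0]
            hh=.013 if st[i,4]/cv2.contourArea(cv2.convexHull(k))>.9 else h
            p=ray(f,k[:,0],k[:,1],hh)
            print(nm,ce[i].round(0),st[i,4],"h",hh,"circ",*circ(p),"rect",np.round(np.array(sum([list(a) if hasattr(a,'__len__') else [a] for a in cv2.minAreaRect((p[:,:2]*1000).astype(np.float32))],[])),1))
    k,_=cv2.findContours(plate.astype(np.uint8),0,1);k=max(k,key=cv2.contourArea)[:,0]
    print("plate",cv2.minAreaRect((ray(f,k[:,0],k[:,1],.01)[:,:2]*1000).astype(np.float32)))
if __name__=="__main__": main()
E
python3 meas.py
```

```text
== scene
holder [0.4528 0.4055] 46.0 zmed 0.0228 172
resin [0.4569 0.2988] 28.0 zmed 0.0208 69
objective [0.5656 0.3077] 31.6 zmed 0.0459 102
ring [ 0.4558 -0.2896] 34.3 zmed 0.0157 63
jar [ 0.4462 -0.3965] 44.9 zmed 0.0521 119
block ((580.7073364257812, -289.8918151855469), (32.38824462890625, 62.12455368041992), 49.57239532470703)
box ((573.1135864257812, 398.1348876953125), (53.21808624267578, 48.02018356323242), 5.501689434051514)
black [266. 236.] 262 h 0.013 circ [0.5622 0.1163] 54.9 rect [562.7 116.   56.8  55.6  77.9]
bright [214. 223.] 282 h 0.013 circ [ 0.5686 -0.0407] 59.3 rect [569.5 -40.9  59.2  58.8  19.6]
bright [240. 229.] 72 h 0.01 circ [0.5644 0.0372] 58.2 rect [563.7  37.3  71.4  36.2   3. ]
bright [205. 243.] 52 h 0.01 circ [ 0.639  -0.0377] 41.1 rect [638.4 -37.3  41.7  42.4  19.6]
bright [259. 256.] 57 h 0.01 circ [0.6323 0.1183] 40.6 rect [631.7 118.5  43.2  41.2  19.6]
plate ((594.9239501953125, 35.11799621582031), (189.0839080810547, 264.3241271972656), 3.190371036529541)
== side
holder [0.4511 0.4009] 49.1 zmed 0.0213 111
resin [0.4559 0.2949] 30.2 zmed 0.0197 55
objective [0.5628 0.3033] 33.0 zmed 0.0458 56
ring [ 0.453  -0.2932] 35.0 zmed 0.0156 146
jar [ 0.4439 -0.4002] 44.5 zmed 0.052 397
block ((575.2700805664062, -294.6060485839844), (29.463769912719727, 62.21870040893555), 50.70778274536133)
box ((570.7507934570312, 393.2389831542969), (49.69346618652344, 52.923240661621094), 6.721411228179932)
black [268. 175.] 172 h 0.013 circ [0.5617 0.1132] 51.4 rect [561.9 113.   50.9  53.8  46.7]
bright [309. 200.] 286 h 0.013 circ [ 0.5702 -0.0413] 60.1 rect [570.1 -41.8  59.5  61.1  46.7]
plate ((594.5169067382812, 36.753746032714844), (170.97621154785156, 256.5421447753906), 2.4912376403808594)
```

```bash
python3 -c "
from h import *
mv([.578,-.292,.12],-.70)"
```

```text
dp_total mm [385.8 106.4 154.7] rot deg [-2.000e-02  6.674e+01 -2.000e-02]  now [ 0.3025 -0.6033  0.2263] [-1.57   0.     0.465] t 0.35
```

```bash
cat >> h.py <<'E'
def plan(target,yaw,nrow=5,step=38.,astep=6.5):
    "per-row numbers in tool axes along a straight line"
    s=arm.get_state();R=Rn.from_euler('xyz',s["ee_rot"]);p=np.array(s["eef_pos"]);t=np.array(target,float)
    G=Rn.from_euler('xyz',[-np.pi/2,0,yaw])
    rv=(R.inv()*G).as_rotvec(degrees=True)
    D=np.linalg.norm(t-p)*1000
    n=max(1,int(np.ceil(max(D/step,np.linalg.norm(rv)/astep))))
    print("rows needed",n,"dist",D.round(1),"now",p.round(4),np.array(s["ee_rot"]).round(3),"w",round(s["width"],4),"t",round(s["t"],2))
    for i in range(min(n,nrow)):
        d=R.inv().apply((t-p)/n)*1000
        print("dp",d.round(0 if D>30 else 1).tolist(),"rot",(rv/n).round(1).tolist()); p0=p; R=R*Rn.from_rotvec(rv/n,degrees=True)
E
python3 -c "
from h import *
plan([.578,-.292,.12],-.70)"
```

```text
rows needed 12 dist 429.1 now [ 0.3025 -0.6033  0.2263] [-1.57   0.     0.465] w 0.0878 t 0.35
dp [32.0, 9.0, 13.0] rot [-0.0, 5.6, -0.0]
dp [31.0, 9.0, 16.0] rot [-0.0, 5.6, -0.0]
dp [29.0, 9.0, 19.0] rot [-0.0, 5.6, -0.0]
dp [27.0, 9.0, 22.0] rot [-0.0, 5.6, -0.0]
dp [25.0, 9.0, 24.0] rot [-0.0, 5.6, -0.0]
```

move_arm([
  {"dp": [32, 9, 13], "rotation": [0, 5.6, 0]},
  {"dp": [31, 9, 16], "rotation": [0, 5.6, 0]},
  {"dp": [29, 9, 19], "rotation": [0, 5.6, 0]},
  {"dp": [27, 9, 22], "rotation": [0, 5.6, 0]},
  {"dp": [25, 9, 24], "rotation": [0, 5.6, 0]},
], jaw=85, squeeze=20)

```text
t: 0.77
eef_pos: [0.4174, -0.4754, 0.1813]
ee_rot: [-1.574, -0.002, -0.05]
force: [0.9, -0.6, -0.1]
width: 0.0609
```

```bash
python3 -c "
from h import *
plan([.578,-.292,.12],-.70)"
```

```text
rows needed 7 dist 251.4 now [ 0.4174 -0.4754  0.1813] [-1.574 -0.002 -0.05 ] w 0.0609 t 0.77
dp [22.0, 9.0, 27.0] rot [0.0, 5.3, 0.0]
dp [19.0, 9.0, 29.0] rot [0.0, 5.3, 0.0]
dp [16.0, 9.0, 31.0] rot [0.0, 5.3, 0.0]
dp [13.0, 9.0, 32.0] rot [0.0, 5.3, 0.0]
dp [10.0, 9.0, 33.0] rot [0.0, 5.3, 0.0]
```

move_arm([
  {"dp": [22, 9, 27], "rotation": [0, 5.3, 0]},
  {"dp": [19, 9, 29], "rotation": [0, 5.3, 0]},
  {"dp": [16, 9, 31], "rotation": [0, 5.3, 0]},
  {"dp": [13, 9, 32], "rotation": [0, 5.3, 0]},
  {"dp": [10, 9, 33], "rotation": [0, 5.3, 0]},
])

```text
t: 1.18
eef_pos: [0.5378, -0.3394, 0.135]
ee_rot: [-1.573, -0.005, -0.538]
force: [0.5, -1.0, -0.9]
width: 0.0587
```

```bash
python3 -c "
from h import *
plan([.578,-.292,.12],-.70)"
```

```text
rows needed 2 dist 63.9 now [ 0.5378 -0.3394  0.135 ] [-1.573 -0.005 -0.538] w 0.0587 t 1.18
dp [5.0, 7.0, 31.0] rot [0.1, 4.7, 0.2]
dp [3.0, 7.0, 31.0] rot [0.1, 4.7, 0.2]
```

move_arm([
  {"dp": [5, 7, 31], "rotation": [0.1, 4.7, 0.2]},
  {"dp": [3, 7, 31], "rotation": [0.1, 4.7, 0.2]},
  {"dp": [0, 0, 0], "rotation": [0, 0, 0]},
])

```text
t: 1.43
eef_pos: [0.5833, -0.2845, 0.1184]
ee_rot: [-1.569, 0.003, -0.712]
force: [-0.0, -1.0, 0.5]
width: 0.0583
```

Run:
```python
from h import *
f=frame("wrist");save(f,"w1.png")
c=f["pixels"].astype(int);m=(c[...,2]>c[...,0]+40)&(c[...,2]>70)
m=cv2.morphologyEx(m.astype(np.uint8),cv2.MORPH_CLOSE,np.ones((9,9)))
k,_=cv2.findContours(m,0,1);k=max(k,key=cv2.contourArea)[:,0]
print(k.min(0),k.max(0));r=cv2.minAreaRect((ray(f,k[:,0],k[:,1],.012)[:,:2]*1000).astype(np.float32));print(r)
P=cloud(f)[m>0];print(np.percentile(P[:,2],[5,50,95]))
plan([.578,-.292,.12],-.70)
```

```text
[232 152] [260 217]
((577.0421142578125, -289.9102783203125), (25.655088424682617, 61.932613372802734), 48.019405364990234)
[0.00136524 0.01277579 0.01398402]
rows needed 1 dist 7.6 now [ 0.5822 -0.2857  0.1189] [-1.57   0.003 -0.708] w 0.0584 t 1.48
dp [0.9, -1.1, -7.5] rot [-0.1, -0.5, -0.2]
```

View pics/w1.png

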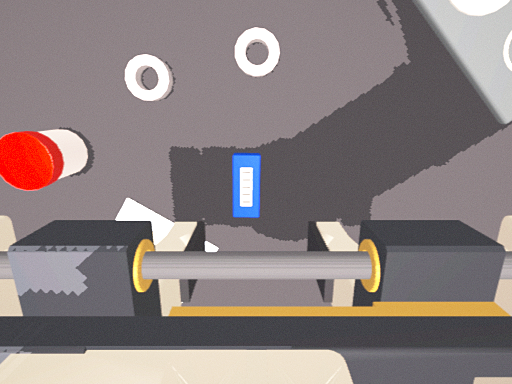

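The wrist view shows the blue block upright in the image, at (246,185), 62×26 mm, so it's aligned with the jaws. The other two rings are at (148,77) and (257,52), and the jar is at (40,158). I'm going down for the block.

```bash
python3 -c "
from h import *
plan([.5775,-.291,.03],-.725)"
```

```text
rows needed 3 dist 89.2 now [ 0.5822 -0.2857  0.1189] [-1.57   0.003 -0.708] w 0.0584 t 1.48
dp [0.0, 30.0, -2.0] rot [-0.0, 0.3, -0.1]
dp [0.0, 30.0, -2.0] rot [-0.0, 0.3, -0.1]
dp [0.0, 30.0, -2.0] rot [-0.0, 0.3, -0.1]
```

move_arm([
  {"dp": [0, 30, -3], "rotation": [0, 0.3, -0.1]},
  {"dp": [0, 30, -2], "rotation": [0, 0.3, -0.1]},
  {"dp": [0, 28, -2], "rotation": [0, 0.3, 0]},
  {"dp": [0, 0, 0], "rotation": [0, 0, 0]},
])

```text
t: 1.82
eef_pos: [0.5801, -0.2916, 0.0315]
ee_rot: [-1.567, -0.007, -0.719]
force: [-1.3, 0.8, -0.7]
width: 0.0587
```

```bash
python3 -c "
from h import *
plan([.5775,-.291,.005],-.725)"
```

```text
rows needed 1 dist 26.7 now [ 0.5801 -0.2916  0.0315] [-1.567 -0.007 -0.719] w 0.0587 t 1.82
dp [-2.5, 26.5, -1.4] rot [-0.2, 0.4, 0.4]
```

move_arm([
  {"dp": [-1, 14, -1], "rotation": [-0.2, 0.4, 0.3]},
  {"dp": [-1, 12, -0.5], "rotation": [0, 0, 0]},
  {"dp": [0, 0, 0], "rotation": [0, 0, 0]},
])

```text
t: 2.07
eef_pos: [0.5779, -0.2934, 0.0066]
ee_rot: [-1.571, -0.003, -0.725]
force: [-1.6, -0.4, -0.1]
width: 0.058
```

move_arm([
  {"dp": [0, 0, 0], "rotation": [0, 0, 0]},
  {"dp": [0, 0, 0], "rotation": [0, 0, 0]},
  {"dp": [0, 0, 0], "rotation": [0, 0, 0]},
  {"dp": [0, 0, 0], "rotation": [0, 0, 0]},
], jaw=255)

```text
t: 2.4
eef_pos: [0.5799, -0.2947, 0.0107]
ee_rot: [-1.569, -0.008, -0.724]
force: [-0.2, -1.2, -0.4]
width: 0.0374
```

```bash
python3 -c "
from h import *
plan([.5775,-.291,.005],-.725)"
```

```text
rows needed 1 dist 7.2 now [ 0.5799 -0.2947  0.0107] [-1.569 -0.008 -0.724] w 0.0374 t 2.4
dp [-4.3, 5.7, 1.2] rot [-0.1, 0.1, 0.4]
```

move_arm([
  {"dp": [-4, 5, 1], "rotation": [0, 0, 0.4]},
  {"dp": [0, 0, 0], "rotation": [0, 0, 0]},
  {"dp": [0, 0, 0], "rotation": [0, 0, 0]},
  {"dp": [0, 0, 0], "rotation": [0, 0, 0]},
])

```text
t: 2.73
eef_pos: [0.5785, -0.291, 0.0074]
ee_rot: [-1.567, -0.003, -0.724]
force: [-0.3, -0.4, -0.1]
width: 0.0246
```

```bash
python3 -c "
from h import *
for i in range(3): print(arm.get_state()['eef_pos'])
f=frame('wrist');save(f,'w2.png')
plan([.5775,-.291,.10],-.725)"
```

```text
[ 0.5785359  -0.29104923  0.00737485]
[ 0.5785359  -0.29104923  0.00737485]
[ 0.5785359  -0.29104923  0.00737485]
rows needed 3 dist 92.6 now [ 0.5786 -0.2911  0.0074] [-1.567 -0.003 -0.724] w 0.0246 t 2.78
dp [-0.0, -31.0, -0.0] rot [-0.1, 0.0, 0.1]
dp [-0.0, -31.0, -0.0] rot [-0.1, 0.0, 0.1]
dp [-0.0, -31.0, -0.0] rot [-0.1, 0.0, 0.1]
```

View pics/w2.png

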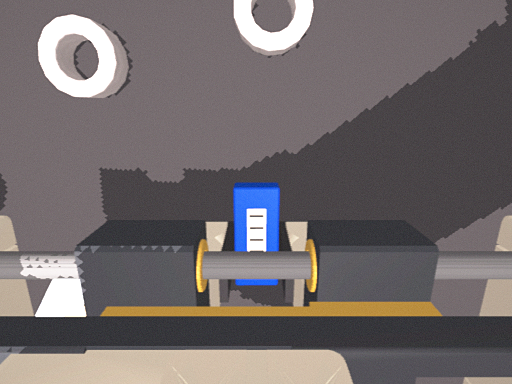

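move_arm([
  {"dp": [0, -35, 0], "rotation": [0, 0, 0]},
  {"dp": [0, -35, 0], "rotation": [0, 0, 0]},
  {"dp": [0, -10, 10], "rotation": [0, -3, 0]},
])

```text
t: 3.03
eef_pos: [0.5808, -0.2836, 0.0848]
ee_rot: [-1.572, 0.007, -0.673]
force: [1.3, -0.5, -0.9]
width: 0.0245
```

```bash
python3 -c "
from h import *
plan([.50,.037,.10],.0475)"
```

```text
rows needed 9 dist 331.0 now [ 0.5808 -0.2836  0.0848] [-1.572  0.007 -0.673] w 0.0245 t 3.03
dp [-29.0, -2.0, 22.0] rot [-0.0, -4.6, -0.0]
dp [-27.0, -2.0, 25.0] rot [-0.0, -4.6, -0.0]
dp [-25.0, -2.0, 27.0] rot [-0.0, -4.6, -0.0]
dp [-23.0, -2.0, 29.0] rot [-0.0, -4.6, -0.0]
dp [-21.0, -2.0, 30.0] rot [-0.0, -4.6, -0.0]
```

```bash
python3 -c "
from h import *
plan([.635,.037,.12],.0475)"
```

```text
rows needed 9 dist 327.0 now [ 0.5808 -0.2836  0.0848] [-1.572  0.007 -0.673] w 0.0245 t 3.03
dp [-18.0, -4.0, 32.0] rot [-0.0, -4.6, -0.0]
dp [-15.0, -4.0, 33.0] rot [-0.0, -4.6, -0.0]
dp [-12.0, -4.0, 34.0] rot [-0.0, -4.6, -0.0]
dp [-10.0, -4.0, 35.0] rot [-0.0, -4.6, -0.0]
dp [-7.0, -4.0, 36.0] rot [-0.0, -4.6, -0.0]
```

move_arm([
  {"dp": [-18, -4, 32], "rotation": [0, -4.6, 0]},
  {"dp": [-15, -4, 33], "rotation": [0, -4.6, 0]},
  {"dp": [-12, -4, 34], "rotation": [0, -4.6, 0]},
  {"dp": [-10, -4, 35], "rotation": [0, -4.6, 0]},
  {"dp": [-7, -4, 36], "rotation": [0, -4.6, 0]},
])

```text
t: 3.45
eef_pos: [0.6119, -0.1038, 0.1099]
ee_rot: [-1.569, 0.0, -0.263]
force: [1.0, -0.2, -0.4]
width: 0.0249
```

```bash
python3 -c "
from h import *
plan([.635,.037,.12],.0475)"
```

```text
rows needed 4 dist 143.1 now [ 0.6119 -0.1038  0.1099] [-1.569  0.    -0.263] w 0.0249 t 3.45
dp [-4.0, -2.0, 35.0] rot [-0.0, -4.5, 0.0]
dp [-1.0, -2.0, 36.0] rot [-0.0, -4.5, 0.0]
dp [2.0, -2.0, 36.0] rot [-0.0, -4.5, 0.0]
dp [5.0, -3.0, 35.0] rot [-0.0, -4.5, 0.0]
```

move_arm([
  {"dp": [-4, -2, 35], "rotation": [0, -4.5, 0]},
  {"dp": [-1, -2, 36], "rotation": [0, -4.5, 0]},
  {"dp": [2, -2, 36], "rotation": [0, -4.5, 0]},
  {"dp": [5, -3, 33], "rotation": [0, -4.3, 0]},
  {"dp": [0, 0, 0], "rotation": [0, 0, 0]},
])

```text
t: 3.87
eef_pos: [0.6352, 0.048, 0.1216]
ee_rot: [-1.568, -0.004, 0.073]
force: [0.9, -1.2, -0.3]
width: 0.0245
```

Run:
```python
from h import *
f=frame("wrist");save(f,"w3.png")
print(arm.get_state()["eef_pos"],arm.get_state()["ee_rot"])
c=f["pixels"].astype(int);P=cloud(f)
B=(P[...,2]>.003)&(P[...,2]<.02); B[216:]=0
from meas import circ
for nm,m,lo in (("black",B&(c.max(-1)<70),300),("bright",B&(c.min(-1)>235),100)):
    N,l,st,ce=cv2.connectedComponentsWithStats(m.astype(np.uint8),connectivity=8)
    for i in range(1,N):
        if st[i,4]<lo: continue
        k,_=cv2.findContours((l==i).astype(np.uint8),0,1);k=max(k,key=cv2.contourArea)[:,0]
        fill=st[i,4]/cv2.contourArea(cv2.convexHull(k));h=.013 if fill>.8 else .01
        p=ray(f,k[:,0],k[:,1],h)
        print(nm,ce[i].round(0),st[i],h,circ(p),cv2.minAreaRect((p[:,:2]*1000).astype(np.float32)))
```

```text
[0.6343652  0.04624843 0.12110347] [-1.56869337 -0.00307628  0.06960375]
black [355. 110.] [ 327   73   48   70 1705] 0.01 (array([0.5622, 0.1261]), np.float64(43.3)) ((562.9989624023438, 129.68362426757812), (33.51443862915039, 58.701969146728516), 82.67427825927734)
bright [250. 103.] [ 229   61   44   86 3530] 0.013 (array([0.5649, 0.0381]), np.float64(60.1)) ((564.9574584960938, 38.22773742675781), (70.27261352539062, 35.856292724609375), 2.8256983757019043)
bright [158. 102.] [ 123   65   71   74 4058] 0.013 (array([ 0.5686, -0.0403]), np.float64(59.6)) ((568.668212890625, -40.23991775512695), (59.91857147216797, 59.876285552978516), 79.42939758300781)
bright [149. 183.] [141 161  23  44 240] 0.01 (array([ 0.641, -0.038]), np.float64(39.0)) ((641.430419921875, -49.21612548828125), (41.5352668762207, 19.1602783203125), 4.505646228790283)
```

View pics/w3.png

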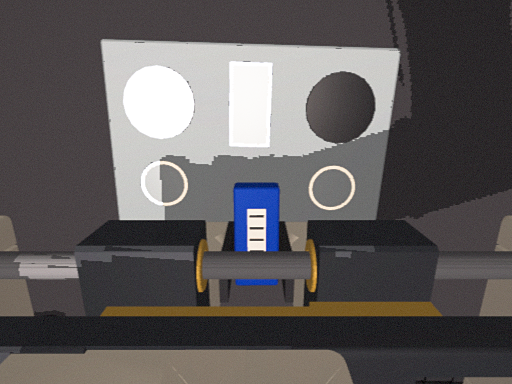

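```bash
python3 -c "
from h import *
plan([.565,.0375,.05],.0485)"
```

```text
rows needed 3 dist 99.7 now [0.6344 0.0462 0.1211] [-1.569 -0.003  0.07 ] w 0.0247 t 3.92
dp [-23.0, 24.0, -1.0] rot [-0.0, 0.4, 0.1]
dp [-23.0, 24.0, -1.0] rot [-0.0, 0.4, 0.1]
dp [-23.0, 24.0, -2.0] rot [-0.0, 0.4, 0.1]
```

move_arm([
  {"dp": [-23, 24, -1], "rotation": [0, 0.4, 0.1]},
  {"dp": [-23, 24, -1], "rotation": [0, 0.4, 0.1]},
  {"dp": [-21, 22, -2], "rotation": [0, 0.4, 0.1]},
  {"dp": [0, 0, 0], "rotation": [0, 0, 0]},
  {"dp": [0, 0, 0], "rotation": [0, 0, 0]},
])

```text
t: 4.33
eef_pos: [0.5655, 0.037, 0.0487]
ee_rot: [-1.569, 0.001, 0.046]
force: [1.0, 0.1, 0.3]
width: 0.0246
```

```bash
python3 -c "
from h import *
plan([.565,.0375,.018],.0485)"
```

```text
rows needed 1 dist 30.8 now [0.5655 0.037  0.0487] [-1.569e+00  1.000e-03  4.600e-02] w 0.0246 t 4.33
dp [-0.0, 31.0, 0.0] rot [-0.1, -0.2, -0.0]
```

move_arm([
  {"dp": [-0.2, 14, 0.2], "rotation": [0, 0, 0]},
  {"dp": [0, 11, 0], "rotation": [0, 0, 0]},
  {"dp": [0, 4, 0], "rotation": [0, 0, 0]},
  {"dp": [0, 0, 0], "rotation": [0, 0, 0]},
])

```text
t: 4.67
eef_pos: [0.5663, 0.0354, 0.0196]
ee_rot: [-1.569, -0.0, 0.042]
force: [0.1, -0.2, -0.6]
width: 0.0244
```

```bash
python3 -c "
from h import *
plan([.565,.0375,.0175],.0485)"
```

```text
rows needed 1 dist 3.3 now [0.5663 0.0354 0.0196] [-1.569 -0.     0.042] w 0.0244 t 4.67
dp [-1.3, 2.1, 2.2] rot [-0.1, -0.4, 0.0]
```

move_arm([
  {"dp": [-1.3, 1, 2], "rotation": [0, -0.4, 0]},
  {"dp": [0, 1, 0], "rotation": [0, 0, 0]},
  {"dp": [0, 0, 0], "rotation": [0, 0, 0]},
])

```text
t: 4.92
eef_pos: [0.5662, 0.0373, 0.0182]
ee_rot: [-1.569, -0.001, 0.049]
force: [-0.0, 0.1, -0.6]
width: 0.0244
```

move_arm([
  {"dp": [-1, 0.8, 0], "rotation": [0, 0, 0]},
  {"dp": [0, 0, 0], "rotation": [0, 0, 0]},
])

```text
t: 5.08
eef_pos: [0.5657, 0.0375, 0.0181]
ee_rot: [-1.568, -0.003, 0.049]
force: [-0.7, -0.4, -1.1]
width: 0.0249
```

move_arm([
  {"dp": [0, 0, 0], "rotation": [0, 0, 0]},
  {"dp": [0, 0, 0], "rotation": [0, 0, 0]},
  {"dp": [0, 0, 0], "rotation": [0, 0, 0]},
], jaw=130)

```text
t: 5.33
eef_pos: [0.5663, 0.0378, 0.0189]
ee_rot: [-1.568, -0.004, 0.05]
force: [0.6, 0.0, -0.1]
width: 0.0386
```

Released; now I'll lift straight up and check with the wrist view on the way to the ring.

move_arm([
  {"dp": [0, -20, 0], "rotation": [0, 0, 0]},
  {"dp": [0, -35, 0], "rotation": [0, 0, 0]},
  {"dp": [20, -30, -25], "rotation": [0, 0, 0]},
  {"dp": [20, -15, -35], "rotation": [0, 0, 0]},
  {"dp": [0, 0, -20], "rotation": [0, 0, 0]},
], jaw=85)

```text
t: 5.75
eef_pos: [0.6102, -0.0397, 0.123]
ee_rot: [-1.571, -0.002, 0.058]
force: [2.0, 0.7, 0.2]
width: 0.058
```

Run:
```python
from h import *
f=frame("wrist");save(f,"w4.png")
c=f["pixels"].astype(int)
m=(c[...,2]>c[...,0]+40)&(c[...,2]>70)
m=cv2.morphologyEx(m.astype(np.uint8),cv2.MORPH_CLOSE,np.ones((9,9)))
k,_=cv2.findContours(m,0,1);k=max(k,key=cv2.contourArea)[:,0]
print(k.min(0),k.max(0),cv2.minAreaRect((ray(f,k[:,0],k[:,1],.022)[:,:2]*1000).astype(np.float32)))
plan([.4944,-.2915,.12],.05)
```

```text
[330 107] [365 176] ((565.4016723632812, 37.238487243652344), (59.71870040893555, 27.01372528076172), 2.525585651397705)
rows needed 8 dist 274.4 now [ 0.6085 -0.042   0.1218] [-1.571 -0.     0.055] w 0.0581 t 5.8
dp [-16.0, 0.0, -30.0] rot [-0.0, 0.0, 0.0]
dp [-16.0, 0.0, -30.0] rot [-0.0, 0.0, 0.0]
dp [-16.0, 0.0, -30.0] rot [-0.0, 0.0, 0.0]
dp [-16.0, 0.0, -30.0] rot [-0.0, 0.0, 0.0]
dp [-16.0, 0.0, -30.0] rot [-0.0, 0.0, 0.0]
```

View pics/w4.png

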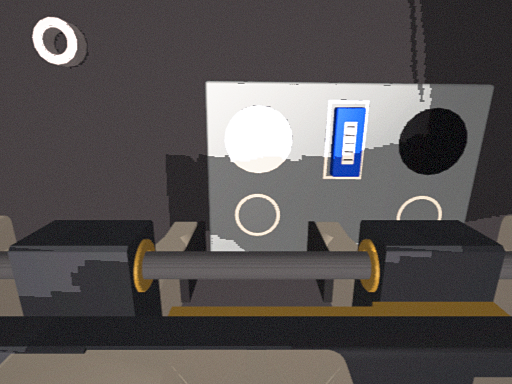

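The block is centred in its rectangle at (347,142), measured (0.5654, 0.0372) with yaw 2.5°. Ring next.

move_arm([
  {"dp": [-16, 0, -30], "rotation": [0, 0, 0]},
  {"dp": [-16, 0, -30], "rotation": [0, 0, 0]},
  {"dp": [-16, 0, -31], "rotation": [0, 0, 0]},
  {"dp": [-16, 0, -31], "rotation": [0, 0, 0]},
  {"dp": [-16, 0, -31], "rotation": [0, 0, 0]},
])

```text
t: 6.22
eef_pos: [0.5382, -0.2017, 0.1226]
ee_rot: [-1.57, -0.005, 0.06]
force: [1.3, 0.2, 0.1]
width: 0.0582
```

```bash
python3 -c "
from h import *
plan([.49,-.2915,.12],.05)"
```

```text
rows needed 3 dist 102.0 now [ 0.5382 -0.2017  0.1226] [-1.57  -0.005  0.06 ] w 0.0582 t 6.22
dp [-18.0, 1.0, -29.0] rot [-0.0, 0.2, 0.1]
dp [-18.0, 1.0, -29.0] rot [-0.0, 0.2, 0.1]
dp [-18.0, 1.0, -29.0] rot [-0.0, 0.2, 0.1]
```

move_arm([
  {"dp": [-18, 1, -29], "rotation": [0, 0.2, 0.1]},
  {"dp": [-18, 1, -29], "rotation": [0, 0.2, 0.1]},
  {"dp": [-16, 1, -26], "rotation": [0, 0.2, 0.1]},
  {"dp": [0, 0, 0], "rotation": [0, 0, 0]},
])

```text
t: 6.55
eef_pos: [0.4852, -0.2959, 0.1196]
ee_rot: [-1.571, 0.001, 0.046]
force: [0.2, 0.8, 0.1]
width: 0.0585
```

```bash
cat > wr.py <<'E'
from h import *
from meas import circ
def top(f,x,y,h,w=.03,tol=.004,vmax=218):
    P=cloud(f);m=(abs(P[...,0]-x)<w)&(abs(P[...,1]-y)<w)&(abs(P[...,2]-h)<tol);m[vmax:]=0
    k,_=cv2.findContours(m.astype(np.uint8),0,1);k=max(k,key=cv2.contourArea)[:,0]
    print("px",k.min(0),k.max(0),"circ",*circ(ray(f,k[:,0],k[:,1],h)),"z",np.median(P[...,2][m]).round(4))
E
python3 - <<'E'
from wr import *
f=frame("wrist");save(f,"w5.png");top(f,.454,-.2915,.016)
plan([.4544,-.2915,.03],.05)
E
```

```text
px [244 132] [284 172] circ [ 0.4534 -0.2899] 34.7 z 0.0168
rows needed 3 dist 95.3 now [ 0.4862 -0.2948  0.1198] [-1.571  0.     0.045] w 0.0587 t 6.6
dp [-11.0, 30.0, 2.0] rot [-0.0, -0.1, -0.0]
dp [-11.0, 30.0, 2.0] rot [-0.0, -0.1, -0.0]
dp [-11.0, 30.0, 2.0] rot [-0.0, -0.1, -0.0]
```

View pics/w5.png

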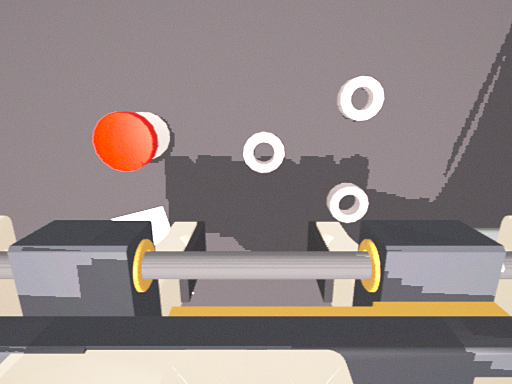

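The ring is at (264,152), nearest the jar, and the other two are clear of the fingers. Descending.

move_arm([
  {"dp": [-11, 30, 2], "rotation": [0, 0, 0]},
  {"dp": [-11, 30, 2], "rotation": [0, 0, 0]},
  {"dp": [-10, 28, 1], "rotation": [0, 0, 0]},
  {"dp": [0, 0, 0], "rotation": [0, 0, 0]},
])

```text
t: 6.93
eef_pos: [0.4563, -0.2916, 0.032]
ee_rot: [-1.573, -0.008, 0.044]
force: [-1.8, 1.0, -0.8]
width: 0.0585
```

```bash
python3 -c "
from h import *
plan([.454,-.2905,.006],.05)"
```

```text
rows needed 1 dist 26.1 now [ 0.4563 -0.2916  0.032 ] [-1.573 -0.008  0.044] w 0.0585 t 6.93
dp [-2.5, 26.0, 1.3] rot [0.1, -0.4, 0.5]
```

move_arm([
  {"dp": [-1.5, 13, 1], "rotation": [0.1, -0.4, 0.5]},
  {"dp": [-1, 10, 0], "rotation": [0, 0, 0]},
  {"dp": [0, 2, 0], "rotation": [0, 0, 0]},
])

```text
t: 7.18
eef_pos: [0.4565, -0.2899, 0.0082]
ee_rot: [-1.573, 0.0, 0.054]
force: [-0.0, 0.3, 1.4]
width: 0.0582
```

```bash
python3 -c "
from h import *
plan([.454,-.2905,.006],.05)"
```

```text
rows needed 1 dist 3.4 now [ 0.4565 -0.2899  0.0082] [-1.573  0.     0.054] w 0.0582 t 7.18
dp [-2.5, 2.2, -0.5] rot [0.1, 0.2, -0.0]
```

move_arm([
  {"dp": [-2.5, 2, -0.5], "rotation": [0, 0, 0]},
  {"dp": [0, 0, 0], "rotation": [0, 0, 0]},
  {"dp": [0, 0, 0], "rotation": [0, 0, 0]},
  {"dp": [0, 0, 0], "rotation": [0, 0, 0]},
  {"dp": [0, 0, 0], "rotation": [0, 0, 0]},
], jaw=255)

```text
t: 7.6
eef_pos: [0.4581, -0.2906, 0.0096]
ee_rot: [-1.575, -0.005, 0.056]
force: [0.1, -0.2, -1.4]
width: 0.0344
```

Run:
```python
from wr import *
f=frame("wrist");save(f,"w6.png")
plan([.454,-.2905,.1],.05)
```

```text
rows needed 3 dist 90.4 now [ 0.4581 -0.2907  0.0097] [-1.575 -0.005  0.056] w 0.0344 t 7.65
dp [-1.0, -30.0, 0.0] rot [0.1, 0.1, 0.1]
dp [-1.0, -30.0, 0.0] rot [0.1, 0.1, 0.1]
dp [-1.0, -30.0, 0.0] rot [0.1, 0.1, 0.1]
```

View pics/w6.png

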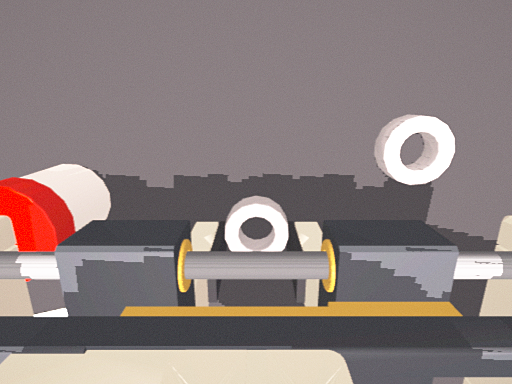

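Run:
```python
from h import *
im=cv2.imread("pics/w6.png")[185:260,205:310];cv2.imwrite("pics/w6c.png",cv2.resize(im,None,fx=7,fy=7,interpolation=0))
```

```text
(no output)
```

View pics/w6c.png

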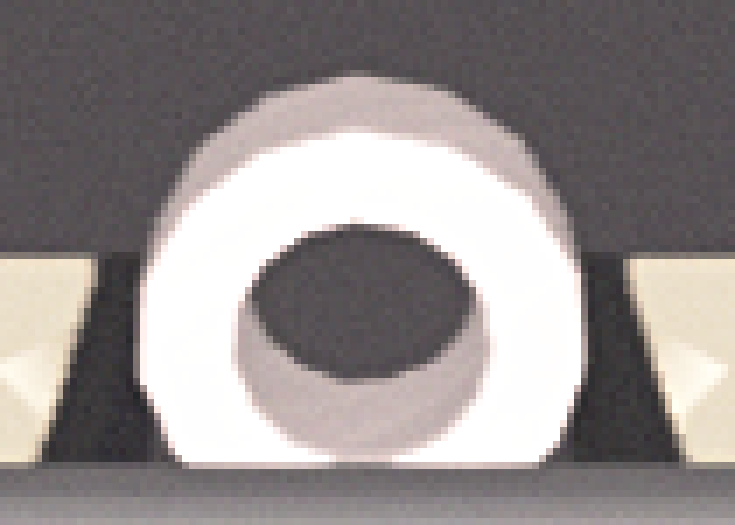

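move_arm([
  {"dp": [0, -35, 0], "rotation": [0, 0, 0]},
  {"dp": [0, -35, 0], "rotation": [0, 0, 0]},
  {"dp": [10, -10, 15], "rotation": [0, 0, 0]},
])

```text
t: 7.9
eef_pos: [0.463, -0.2753, 0.0888]
ee_rot: [-1.572, 0.004, 0.053]
force: [1.8, 0.4, -0.5]
width: 0.0345
```

```bash
python3 -c "
from h import *
plan([.5717,-.0405,.07],.05)"
```

```text
rows needed 7 dist 259.4 now [ 0.463  -0.2753  0.0888] [-1.572  0.004  0.053] w 0.0345 t 7.9
dp [17.0, 3.0, 33.0] rot [0.0, 0.0, -0.0]
dp [17.0, 3.0, 33.0] rot [0.0, 0.0, -0.0]
dp [17.0, 3.0, 33.0] rot [0.0, 0.0, -0.0]
dp [17.0, 3.0, 33.0] rot [0.0, 0.0, -0.0]
dp [17.0, 3.0, 33.0] rot [0.0, 0.0, -0.0]
```

move_arm([
  {"dp": [17, 0, 33], "rotation": [0, 0, 0]},
  {"dp": [17, 0, 33], "rotation": [0, 0, 0]},
  {"dp": [17, 3, 33], "rotation": [0, 0, 0]},
  {"dp": [17, 3, 33], "rotation": [0, 0, 0]},
  {"dp": [17, 3, 33], "rotation": [0, 0, 0]},
])

```text
t: 8.32
eef_pos: [0.5439, -0.1043, 0.0873]
ee_rot: [-1.573, -0.009, 0.044]
force: [1.1, -0.8, -0.5]
width: 0.0345
```

```bash
python3 -c "
from h import *
plan([.5717,-.0405,.06],.05)"
```

```text
rows needed 2 dist 74.7 now [ 0.5439 -0.1043  0.0873] [-1.573 -0.009  0.044] w 0.0345 t 8.32
dp [15.0, 14.0, 31.0] rot [0.1, -0.2, 0.3]
dp [15.0, 14.0, 31.0] rot [0.1, -0.2, 0.3]
```

move_arm([
  {"dp": [13, 12, 26], "rotation": [0, -0.2, 0.3]},
  {"dp": [13, 12, 26], "rotation": [0, -0.2, 0.3]},
  {"dp": [1, 3, 4], "rotation": [0, 0, 0]},
  {"dp": [0, 0, 0], "rotation": [0, 0, 0]},
])

```text
t: 8.65
eef_pos: [0.5733, -0.0375, 0.061]
ee_rot: [-1.573, -0.004, 0.057]
force: [0.1, 0.4, -0.9]
width: 0.0346
```

```bash
python3 -c "
from h import *
plan([.5717,-.0405,.0235],.05)"
```

```text
rows needed 1 dist 37.7 now [ 0.5733 -0.0375  0.061 ] [-1.573 -0.004  0.057] w 0.0346 t 8.65
dp [-2.0, 38.0, -3.0] rot [0.1, 0.4, 0.2]
```

move_arm([
  {"dp": [-1, 15, -2], "rotation": [0, 0.3, 0.2]},
  {"dp": [-1, 13, -1], "rotation": [0, 0, 0]},
  {"dp": [0, 6, 0], "rotation": [0, 0, 0]},
  {"dp": [0, 2, 0], "rotation": [0, 0, 0]},
])

```text
t: 8.98
eef_pos: [0.572, -0.0414, 0.0258]
ee_rot: [-1.572, -0.003, 0.053]
force: [-0.1, 0.1, -1.4]
width: 0.0346
```

```bash
python3 -c "
from h import *
plan([.5717,-.0405,.0227],.05)"
```

```text
rows needed 1 dist 3.2 now [ 0.572  -0.0414  0.0258] [-1.572 -0.003  0.053] w 0.0346 t 8.98
dp [-0.3, 3.1, 0.9] rot [0.1, 0.2, 0.2]
```

move_arm([
  {"dp": [-0.3, 2, 0.8], "rotation": [0, 0.2, 0.1]},
  {"dp": [0, 1.2, 0], "rotation": [0, 0, 0]},
  {"dp": [0, 0.5, 0], "rotation": [0, 0, 0]},
])

```text
t: 9.23
eef_pos: [0.5715, -0.0421, 0.0229]
ee_rot: [-1.573, -0.001, 0.047]
force: [0.2, 0.5, -0.6]
width: 0.0345
```

move_arm([
  {"dp": [0, 0.3, 1.2], "rotation": [0, 0, 0]},
  {"dp": [0, 0, 0], "rotation": [0, 0, 0]},
])

```text
t: 9.4
eef_pos: [0.5719, -0.0412, 0.0234]
ee_rot: [-1.572, -0.002, 0.046]
force: [0.8, 0.3, -0.5]
width: 0.0345
```

move_arm([
  {"dp": [0, 0, 0], "rotation": [0, 0, 0]},
  {"dp": [0, 0, 0], "rotation": [0, 0, 0]},
  {"dp": [0, 0, 0], "rotation": [0, 0, 0]},
], jaw=100)

```text
t: 9.65
eef_pos: [0.5727, -0.041, 0.0246]
ee_rot: [-1.572, -0.005, 0.047]
force: [-0.4, -0.4, -0.6]
width: 0.049
```

move_arm([
  {"dp": [0, -20, 0], "rotation": [0, 0, 0]},
  {"dp": [0, -35, 0], "rotation": [0, 0, 0]},
  {"dp": [20, -35, 20], "rotation": [0, 0, 0]},
  {"dp": [25, -15, 30], "rotation": [0, 0, 0]},
  {"dp": [0, 0, 30], "rotation": [0, 0, 0]},
])

```text
t: 10.07
eef_pos: [0.6122, 0.0384, 0.1327]
ee_rot: [-1.573, 0.0, 0.041]
force: [1.2, -0.0, 0.8]
width: 0.0534
```

Run:
```python
from wr import *
f=frame("wrist");save(f,"w7.png");top(f,.569,-.04,.029)
c=f["pixels"].astype(int);P=cloud(f)
m=(c.max(-1)<75)&(P[...,2]>.004)&(P[...,2]<.02);m[216:]=0
N,l,st,ce=cv2.connectedComponentsWithStats(m.astype(np.uint8));i=1+np.argmax(st[1:,4])
k,_=cv2.findContours((l==i).astype(np.uint8),0,1);k=max(k,key=cv2.contourArea)[:,0];print("black",ce[i],st[i],circ(ray(f,k[:,0],k[:,1],.013)))
plan([.604,.3055,.14],.05)
```

```text
px [147 113] [188 154] circ [ 0.568  -0.0399] 35.0 z 0.0297
black [352.44520124 140.01362229] [ 317  102   59   63 1615] (array([0.5651, 0.1221]), np.float64(43.4))
rows needed 7 dist 263.1 now [0.6107 0.0426 0.1319] [-1.572e+00  1.000e-03  4.200e-02] w 0.0535 t 10.12
dp [1.0, -1.0, 38.0] rot [0.0, -0.1, -0.0]
dp [1.0, -1.0, 38.0] rot [0.0, -0.1, -0.0]
dp [1.0, -1.0, 38.0] rot [0.0, -0.1, -0.0]
dp [1.0, -1.0, 38.0] rot [0.0, -0.1, -0.0]
dp [1.0, -1.0, 38.0] rot [0.0, -0.1, -0.0]
```

View pics/w7.png

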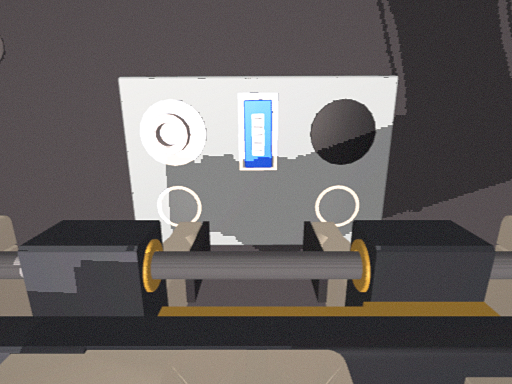

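The ring sits at (172,134) in the middle of the white insert, measured (0.568, -0.040). Next, the objective.

move_arm([
  {"dp": [1, -2, 38], "rotation": [0, 0, 0]},
  {"dp": [1, -2, 38], "rotation": [0, 0, 0]},
  {"dp": [1, -2, 38], "rotation": [0, 0, 0]},
  {"dp": [1, 0, 38], "rotation": [0, 0, 0]},
  {"dp": [1, 0, 38], "rotation": [0, 0, 0]},
])

```text
t: 10.53
eef_pos: [0.6075, 0.2342, 0.1399]
ee_rot: [-1.57, -0.002, 0.037]
force: [0.6, -0.2, -1.1]
width: 0.0529
```

```bash
python3 -c "
from h import *
plan([.604,.3055,.14],.05)"
```

```text
rows needed 2 dist 71.4 now [0.6075 0.2342 0.1399] [-1.57  -0.002  0.037] w 0.0529 t 10.53
dp [-0.0, -0.0, 36.0] rot [-0.0, -0.4, 0.0]
dp [-0.0, -0.0, 36.0] rot [-0.0, -0.4, 0.0]
```

move_arm([
  {"dp": [0, 0, 34], "rotation": [0, -0.4, 0]},
  {"dp": [0, 0, 32], "rotation": [0, -0.4, 0]},
  {"dp": [0, 0, 0], "rotation": [0, 0, 0]},
  {"dp": [0, 0, 0], "rotation": [0, 0, 0]},
])

```text
t: 10.87
eef_pos: [0.603, 0.3118, 0.1396]
ee_rot: [-1.569, -0.003, 0.059]
force: [0.5, 0.2, 0.3]
width: 0.0533
```

Run:
```python
from wr import *
f=frame("wrist");save(f,"w8.png");top(f,.564,.3055,.045);top(f,.4525,.403,.024,.035)
plan([.564,.3055,.06],.05)
```

```text
px [237 126] [273 163] circ [0.5639 0.3094] 30.8 z 0.0465
px [353   0] [413  43] circ [0.4563 0.407 ] 41.5 z 0.0218
rows needed 3 dist 88.8 now [0.6031 0.3116 0.1395] [-1.569 -0.003  0.059] w 0.0531 t 10.92
dp [-13.0, 26.0, -1.0] rot [-0.0, 0.2, 0.1]
dp [-13.0, 26.0, -1.0] rot [-0.0, 0.2, 0.1]
dp [-13.0, 26.0, -1.0] rot [-0.0, 0.2, 0.1]
```

View pics/w8.png

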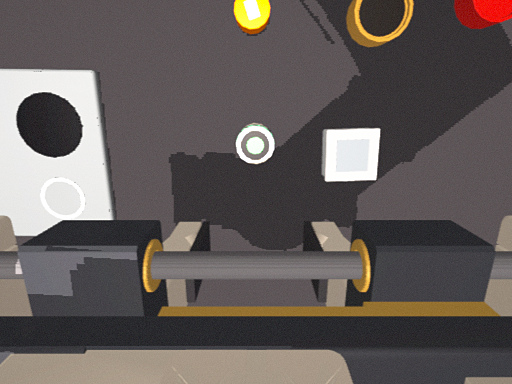

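The objective is at (255,145) with the sample box to its right at (351,155), about 20 mm clear of the finger.

move_arm([
  {"dp": [-14, 26, -1], "rotation": [0, 0.2, 0.1]},
  {"dp": [-13, 26, -1], "rotation": [0, 0.2, 0.1]},
  {"dp": [-11, 22, -1], "rotation": [0, 0.2, 0]},
  {"dp": [0, 0, 0], "rotation": [0, 0, 0]},
  {"dp": [0, 0, 0], "rotation": [0, 0, 0]},
])

```text
t: 11.33
eef_pos: [0.5661, 0.3031, 0.0653]
ee_rot: [-1.568, -0.003, 0.045]
force: [1.0, -0.1, 2.1]
width: 0.0533
```

```bash
python3 -c "
from h import *
plan([.564,.3075,.010],.05)"
```

```text
rows needed 2 dist 55.5 now [0.5661 0.3031 0.0653] [-1.568 -0.003  0.045] w 0.0533 t 11.33
dp [-1.0, 28.0, 2.0] rot [-0.1, -0.1, 0.1]
dp [-1.0, 28.0, 2.0] rot [-0.1, -0.1, 0.1]
```

move_arm([
  {"dp": [-2, 12, 4], "rotation": [-0.1, -0.2, 0.1]},
  {"dp": [-0.5, 18, 0.5], "rotation": [0, 0, 0]},
  {"dp": [0, 16, 0], "rotation": [0, 0, 0]},
  {"dp": [0, 7, 0], "rotation": [0, 0, 0]},
])

```text
t: 11.67
eef_pos: [0.569, 0.3093, 0.0161]
ee_rot: [-1.564, -0.009, 0.047]
force: [-1.1, 0.4, -0.5]
width: 0.0531
```

```bash
python3 -c "
from h import *
plan([.564,.3075,.010],.05)"
```

```text
rows needed 1 dist 8.1 now [0.569  0.3093 0.0161] [-1.564 -0.009  0.047] w 0.0531 t 11.67
dp [-5.2, 6.0, -1.6] rot [-0.4, -0.2, 0.5]
```

move_arm([
  {"dp": [-5, 6, -1.5], "rotation": [-0.4, -0.2, 0.5]},
  {"dp": [-0.5, 0.5, 0], "rotation": [0, 0, 0]},
  {"dp": [-0.5, 0.5, 0], "rotation": [0, 0, 0]},
], jaw=255)

```text
t: 11.92
eef_pos: [0.5642, 0.3075, 0.0084]
ee_rot: [-1.571, -0.0, 0.051]
force: [-0.3, 0.6, 0.8]
width: 0.0387
```

move_arm([
  {"dp": [-0.5, 0.3, 0], "rotation": [0, 0, 0]},
  {"dp": [-0.3, 0.3, 0], "rotation": [0, 0, 0]},
])

```text
t: 12.08
eef_pos: [0.5639, 0.308, 0.0088]
ee_rot: [-1.571, -0.001, 0.051]
force: [-0.5, 0.2, -1.0]
width: 0.0311
```

Run:
```python
from wr import *
f=frame("wrist");save(f,"w9.png",(180,140,340,260),5)
plan([.564,.3075,.1],.05)
```

```text
rows needed 3 dist 91.2 now [0.5639 0.3079 0.0088] [-1.571e+00 -1.000e-03  5.100e-02] w 0.0318 t 12.13
dp [0.0, -30.0, -0.0] rot [-0.0, 0.0, 0.0]
dp [0.0, -30.0, -0.0] rot [-0.0, 0.0, 0.0]
dp [0.0, -30.0, -0.0] rot [-0.0, 0.0, 0.0]
```

View pics/w9.png

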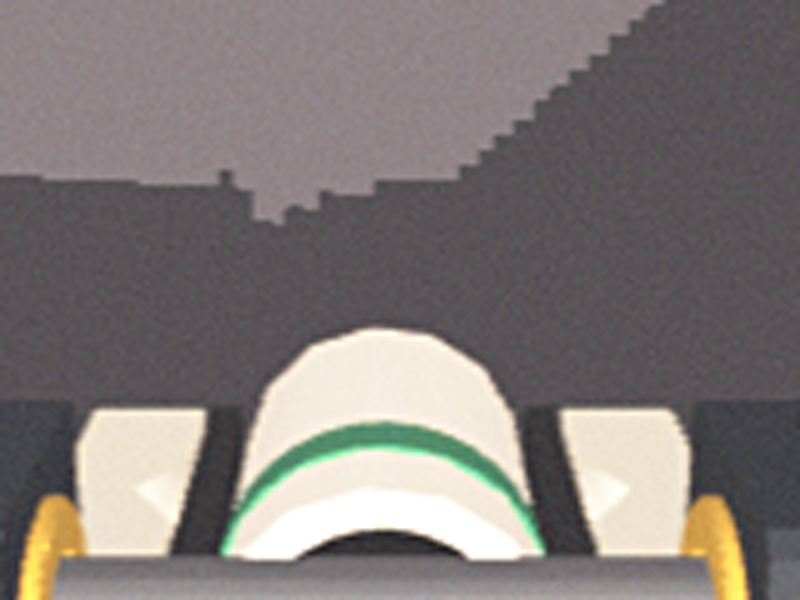

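move_arm([
  {"dp": [0, -30, 0], "rotation": [0, 0, 0]},
  {"dp": [0, -35, 0], "rotation": [0, 0, 0]},
  {"dp": [9, -5, -25], "rotation": [0, 0, 0]},
  {"dp": [12, 0, -35], "rotation": [0, 0, 0]},
  {"dp": [12, 0, -36], "rotation": [0, 0, 0]},
])

```text
t: 12.55
eef_pos: [0.6016, 0.2179, 0.0838]
ee_rot: [-1.57, -0.004, 0.06]
force: [1.2, 0.1, -1.5]
width: 0.0317
```

```bash
python3 -c "
from h import *
plan([.632,.118,.06],.05)"
```

```text
rows needed 3 dist 107.2 now [0.6016 0.2179 0.0838] [-1.57  -0.004  0.06 ] w 0.0317 t 12.55
dp [8.0, 8.0, -34.0] rot [-0.0, 0.2, 0.1]
dp [8.0, 8.0, -34.0] rot [-0.0, 0.2, 0.1]
dp [8.0, 8.0, -34.0] rot [-0.0, 0.2, 0.1]
```

move_arm([
  {"dp": [8, 8, -34], "rotation": [0, 0.2, 0.1]},
  {"dp": [8, 8, -34], "rotation": [0, 0.2, 0.1]},
  {"dp": [7, 8, -26], "rotation": [0, 0.2, 0]},
  {"dp": [0, 0, -2], "rotation": [0, 0, 0]},
  {"dp": [0, 0, 0], "rotation": [0, 0, 0]},
])

```text
t: 12.97
eef_pos: [0.6341, 0.1142, 0.0636]
ee_rot: [-1.567, -0.007, 0.045]
force: [0.1, 0.6, -1.3]
width: 0.0314
```

```bash
python3 -c "
from h import *
plan([.632,.118,.022],.05)
f=frame('wrist');save(f,'w10.png')"
```

```text
rows needed 2 dist 41.8 now [0.6341 0.1142 0.0636] [-1.567 -0.007  0.045] w 0.0314 t 12.97
dp [-1.0, 21.0, 2.0] rot [-0.1, -0.1, 0.2]
dp [-1.0, 21.0, 2.0] rot [-0.1, -0.1, 0.2]
```

View pics/w10.png

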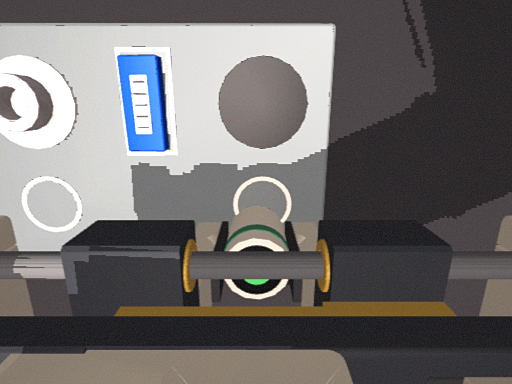

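Run:
```python
from wr import *
f=frame("wrist");c=f["pixels"].astype(int)
m=(c.max(-1)<125);m[170:]=0;m[:40]=0;m[:,:205]=0;m[:,318:]=0
k,_=cv2.findContours(m.astype(np.uint8),0,1);k=max(k,key=cv2.contourArea)[:,0];print("black",k.min(0),k.max(0),circ(ray(f,k[:,0],k[:,1],.013)))
m=(c.min(-1)>215)&(c[...,0]>235);m=m.astype(np.uint8);m[:170]=0;m[205:]=0;m[:,:225]=0;m[:,300:]=0
v,u=np.nonzero(m);print(len(v),circ(ray(f,u,v,.010)))
mv([.632,.118,.022],.05)
```

```text
black [227  59] [306 148] (array([0.5625, 0.1182]), np.float64(47.1))
280 (array([0.6337, 0.1194]), np.float64(39.9))
dp_total mm [-1.9 41.6  2.3] rot deg [-0.24 -0.17  0.41]  now [0.6337 0.1156 0.0636] [-1.567 -0.007  0.047] t 13.07
```

move_arm([
  {"dp": [-1, 14, 2.5], "rotation": [-0.2, -0.2, 0.4]},
  {"dp": [-0.5, 14, 0.5], "rotation": [0, 0, 0]},
  {"dp": [-0.5, 10, 0.3], "rotation": [0, 0, 0]},
  {"dp": [-0.3, 3, 0], "rotation": [0, 0, 0]},
])

```text
t: 13.4
eef_pos: [0.6322, 0.1241, 0.0225]
ee_rot: [-1.568, -0.004, 0.056]
force: [-0.4, 0.8, -1.0]
width: 0.0316
```

```bash
python3 -c "
from h import *
mv([.6325,.1188,.019],.05)"
```

```text
dp_total mm [-0.   3.5 -5.3] rot deg [-0.15  0.32  0.25]  now [0.6322 0.1241 0.0225] [-1.568 -0.004  0.056] t 13.4
```

move_arm([
  {"dp": [0, 1, -4.5], "rotation": [-0.1, 0.3, 0.2]},
  {"dp": [0, 1, 0], "rotation": [0, 0, 0]},
  {"dp": [0, 0, 0], "rotation": [0, 0, 0]},
])

```text
t: 13.65
eef_pos: [0.6312, 0.1212, 0.0187]
ee_rot: [-1.571, 0.002, 0.053]
force: [0.1, 0.2, -0.0]
width: 0.0315
```

```bash
python3 -c "
from h import *
mv([.6325,.1188,.019],.05)"
```

```text
dp_total mm [ 1.1 -0.3 -2.5] rot deg [ 0.03  0.18 -0.12]  now [0.6312 0.1212 0.0187] [-1.571  0.002  0.053] t 13.65
```

move_arm([
  {"dp": [1, -0.6, -2], "rotation": [0, 0.2, 0]},
  {"dp": [0.3, 0, -0.3], "rotation": [0, 0, 0]},
  {"dp": [0, 0.3, 0], "rotation": [0, 0, 0]},
])

```text
t: 13.9
eef_pos: [0.6335, 0.1192, 0.0202]
ee_rot: [-1.571, 0.001, 0.05]
force: [-0.3, 0.2, -1.2]
width: 0.0314
```

move_arm([
  {"dp": [-0.6, 1, 0], "rotation": [0, 0, 0]},
  {"dp": [0, 0.3, 0], "rotation": [0, 0, 0]},
])

```text
t: 14.07
eef_pos: [0.6334, 0.1191, 0.0196]
ee_rot: [-1.57, -0.001, 0.049]
force: [0.9, 0.2, -1.2]
width: 0.0317
```

move_arm([
  {"dp": [0, 0, 0], "rotation": [0, 0, 0]},
  {"dp": [0, 0, 0], "rotation": [0, 0, 0]},
  {"dp": [0, 0, 0], "rotation": [0, 0, 0]},
], jaw=110)

```text
t: 14.32
eef_pos: [0.634, 0.1191, 0.0204]
ee_rot: [-1.57, -0.002, 0.049]
force: [-0.7, -0.3, -0.1]
width: 0.0457
```

move_arm([
  {"dp": [0, -20, 0], "rotation": [0, 0, 0]},
  {"dp": [0, -35, 0], "rotation": [0, 0, 0]},
  {"dp": [0, -38, 0], "rotation": [0, 0, 0]},
  {"dp": [30, -10, 15], "rotation": [0, 0, 0]},
  {"dp": [25, 0, 15], "rotation": [0, 0, 0]},
])

```text
t: 14.73
eef_pos: [0.6835, 0.149, 0.1275]
ee_rot: [-1.572, 0.003, 0.047]
force: [1.1, -0.5, 0.8]
width: 0.0493
```

Run:
```python
from wr import *
f=frame("wrist");save(f,"w11.png");top(f,.633,.119,.055)
c=f["pixels"].astype(int)
plan([.50,.403,.12],.05)
```

```text
px [200 112] [241 154] circ [0.6336 0.1199] 30.9 z 0.0565
rows needed 9 dist 313.8 now [0.6877 0.1516 0.1271] [-1.572  0.     0.049] w 0.0498 t 14.78
dp [-19.0, 1.0, 29.0] rot [0.0, -0.0, -0.0]
dp [-19.0, 1.0, 29.0] rot [0.0, -0.0, -0.0]
dp [-19.0, 1.0, 29.0] rot [0.0, -0.0, -0.0]
dp [-19.0, 1.0, 29.0] rot [0.0, -0.0, -0.0]
dp [-19.0, 1.0, 29.0] rot [0.0, -0.0, -0.0]
```

View pics/w11.png

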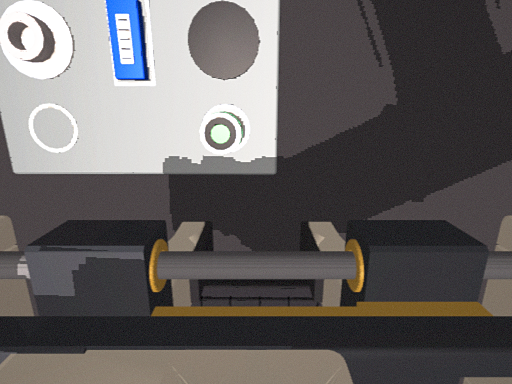

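The objective stands inside its circle at (222,131), measured (0.634, 0.120). On to the holder.

move_arm([
  {"dp": [-19, 0, 29], "rotation": [0, 0, 0]},
  {"dp": [-19, 0, 29], "rotation": [0, 0, 0]},
  {"dp": [-20, 0, 30], "rotation": [0, 0, 0]},
  {"dp": [-20, 0, 30], "rotation": [0, 0, 0]},
  {"dp": [-20, 0, 30], "rotation": [0, 0, 0]},
], jaw=65)

```text
t: 15.2
eef_pos: [0.586, 0.2953, 0.1264]
ee_rot: [-1.572, -0.003, 0.039]
force: [0.8, 0.2, 0.5]
width: 0.0651
```

```bash
python3 -c "
from h import *
plan([.492,.403,.12],.05)"
```

```text
rows needed 4 dist 143.1 now [0.586  0.2953 0.1264] [-1.572 -0.003  0.039] w 0.0651 t 15.2
dp [-22.0, 2.0, 28.0] rot [0.0, -0.2, 0.0]
dp [-22.0, 2.0, 28.0] rot [0.0, -0.2, 0.0]
dp [-22.0, 2.0, 28.0] rot [0.0, -0.2, 0.0]
dp [-22.0, 2.0, 28.0] rot [0.0, -0.2, 0.0]
```

move_arm([
  {"dp": [-22, 2, 28], "rotation": [0, -0.2, 0]},
  {"dp": [-22, 2, 28], "rotation": [0, -0.2, 0]},
  {"dp": [-22, 2, 28], "rotation": [0, -0.2, 0]},
  {"dp": [-20, 1, 22], "rotation": [0, 0, 0]},
  {"dp": [0, 0, 0], "rotation": [0, 0, 0]},
])

```text
t: 15.62
eef_pos: [0.4876, 0.4067, 0.1193]
ee_rot: [-1.57, -0.005, 0.054]
force: [0.1, 0.4, -0.2]
width: 0.0649
```

Run:
```python
from wr import *
f=frame("wrist");save(f,"w12.png");top(f,.452,.403,.024,.035)
top(f,.457,.297,.02,.025)
plan([.452,.404,.04],.05)
```

```text
px [231 119] [286 175] circ [0.4509 0.4074] 46.8 z 0.0217
px [117 128] [153 162] circ [0.4557 0.3009] 29.6 z 0.0209
rows needed 3 dist 87.5 now [0.4886 0.4055 0.1195] [-1.57  -0.005  0.055] w 0.0652 t 15.67
dp [-12.0, 26.0, 0.0] rot [-0.0, 0.1, 0.1]
dp [-12.0, 26.0, 0.0] rot [-0.0, 0.1, 0.1]
dp [-12.0, 26.0, 0.0] rot [-0.0, 0.1, 0.1]
```

View pics/w12.png

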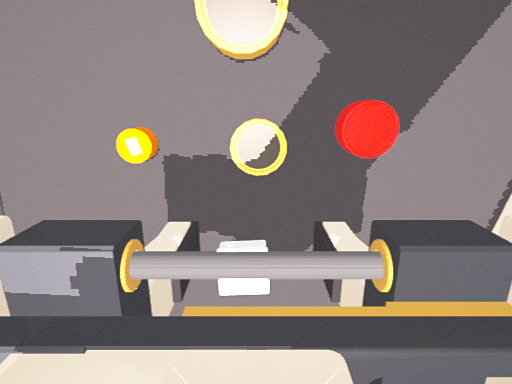

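The target holder is at (258,147), with the red one at (367,128), the large one at (241,15) and the amber mount at (135,145); the fingers clear all of them.

move_arm([
  {"dp": [-13, 26, 0], "rotation": [0, 0.1, 0.1]},
  {"dp": [-13, 26, 0], "rotation": [0, 0.1, 0.1]},
  {"dp": [-12, 26, 0], "rotation": [0, 0.1, 0.1]},
  {"dp": [0, 0, 0], "rotation": [0, 0, 0]},
], squeeze=30)

```text
t: 16.0
eef_pos: [0.4521, 0.4047, 0.0416]
ee_rot: [-1.565, -0.004, 0.05]
force: [-1.0, -2.7, -0.2]
width: 0.0653
```

```bash
python3 -c "
from h import *
mv([.4515,.406,.008],.05)"
```

```text
dp_total mm [-0.6 33.6  1.1] rot deg [-0.31  0.01  0.22]  now [0.4521 0.4047 0.0416] [-1.565 -0.004  0.05 ] t 16.0
```

move_arm([
  {"dp": [-0.6, 12, 1], "rotation": [-0.3, 0, 0.2]},
  {"dp": [-0.5, 12, 0], "rotation": [0, 0, 0]},
  {"dp": [-0.5, 8, 0], "rotation": [0, 0, 0]},
  {"dp": [-0.3, 2, 0], "rotation": [0, 0, 0]},
])

```text
t: 16.33
eef_pos: [0.4536, 0.4059, 0.0074]
ee_rot: [-1.569, -0.003, 0.05]
force: [-0.4, -0.2, 0.4]
width: 0.065
```

```bash
python3 -c "
from h import *
mv([.4515,.406,.008],.05)"
```

```text
dp_total mm [-2.1 -0.6  0.2] rot deg [-0.09 -0.02  0.16]  now [0.4536 0.4059 0.0074] [-1.569 -0.003  0.05 ] t 16.33
```

move_arm([
  {"dp": [-2, -0.5, 0.2], "rotation": [0, 0, 0]},
  {"dp": [-0.3, 0.3, 0], "rotation": [0, 0, 0]},
  {"dp": [-0.3, 0.3, 0], "rotation": [0, 0, 0]},
  {"dp": [-0.3, 0.3, 0], "rotation": [0, 0, 0]},
  {"dp": [0, 0, 0], "rotation": [0, 0, 0]},
], jaw=255)

```text
t: 16.75
eef_pos: [0.4522, 0.4062, 0.0078]
ee_rot: [-1.568, -0.004, 0.048]
force: [-0.1, -0.1, -2.9]
width: 0.0477
```

Run:
```python
from wr import *
f=frame("wrist");save(f,"w13.png",(180,140,340,260),5)
plan([.4515,.406,.1],.05)
```

```text
rows needed 3 dist 92.2 now [0.4522 0.4062 0.0078] [-1.568 -0.004  0.048] w 0.0472 t 16.8
dp [-0.0, -31.0, 0.0] rot [-0.0, -0.0, 0.1]
dp [-0.0, -31.0, 0.0] rot [-0.0, -0.0, 0.1]
dp [-0.0, -31.0, -0.0] rot [-0.0, -0.0, 0.1]
```

View pics/w13.png

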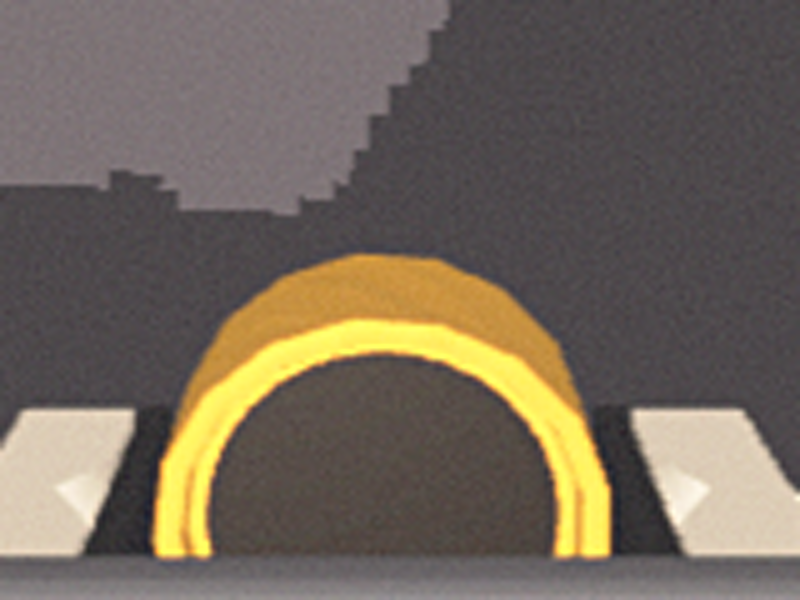

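move_arm([
  {"dp": [0, -25, 0], "rotation": [0, 0, 0]},
  {"dp": [0, -35, 0], "rotation": [0, 0, 0]},
  {"dp": [0, -25, 0], "rotation": [0, 0, 0]},
  {"dp": [9, 0, -25], "rotation": [0, 0, 0]},
  {"dp": [13, 0, -34], "rotation": [0, 0, 0]},
])

```text
t: 17.22
eef_pos: [0.4748, 0.3503, 0.095]
ee_rot: [-1.571, -0.002, 0.054]
force: [0.5, -0.5, -4.1]
width: 0.0473
```

```bash
python3 -c "
from h import *
plan([.5615,.1155,.08],.05)"
```

```text
rows needed 7 dist 250.8 now [0.4748 0.3503 0.095 ] [-1.571 -0.002  0.054] w 0.0473 t 17.22
dp [11.0, 2.0, -34.0] rot [-0.0, 0.0, 0.0]
dp [11.0, 2.0, -34.0] rot [-0.0, 0.0, 0.0]
dp [11.0, 2.0, -34.0] rot [-0.0, 0.0, 0.0]
dp [11.0, 2.0, -34.0] rot [-0.0, 0.0, 0.0]
dp [11.0, 2.0, -34.0] rot [-0.0, 0.0, 0.0]
```

move_arm([
  {"dp": [11, 0, -34], "rotation": [0, 0, 0]},
  {"dp": [11, 2, -34], "rotation": [0, 0, 0]},
  {"dp": [11, 2, -34], "rotation": [0, 0, 0]},
  {"dp": [11, 2, -34], "rotation": [0, 0, 0]},
  {"dp": [11, 2, -34], "rotation": [0, 0, 0]},
])

```text
t: 17.63
eef_pos: [0.5405, 0.1791, 0.0898]
ee_rot: [-1.566, -0.006, 0.059]
force: [0.3, 0.4, -2.8]
width: 0.0473
```

```bash
python3 -c "
from h import *
plan([.5615,.1155,.06],.05)"
```

```text
rows needed 2 dist 73.3 now [0.5405 0.1791 0.0898] [-1.566 -0.006  0.059] w 0.0473 t 17.63
dp [9.0, 15.0, -32.0] rot [-0.1, 0.3, 0.2]
dp [9.0, 15.0, -32.0] rot [-0.1, 0.3, 0.2]
```

move_arm([
  {"dp": [8, 12, -28], "rotation": [-0.1, 0.3, 0.2]},
  {"dp": [8, 12, -26], "rotation": [-0.1, 0.2, 0.1]},
  {"dp": [1, 4, -4], "rotation": [0, 0, 0]},
  {"dp": [0, 0, 0], "rotation": [0, 0, 0]},
  {"dp": [0, 0, 0], "rotation": [0, 0, 0]},
])

```text
t: 18.05
eef_pos: [0.5616, 0.1121, 0.0608]
ee_rot: [-1.57, 0.001, 0.042]
force: [-0.2, 0.2, -3.0]
width: 0.0471
```

```bash
python3 -c "
from h import *
mv([.5615,.1155,.024],.05)
f=frame('wrist');save(f,'w14.png')"
```

```text
dp_total mm [ 0.1 36.8  3.3] rot deg [-0.06 -0.43 -0.03]  now [0.5616 0.1121 0.0608] [-1.57e+00  1.00e-03  4.20e-02] t 18.05
```

View pics/w14.png

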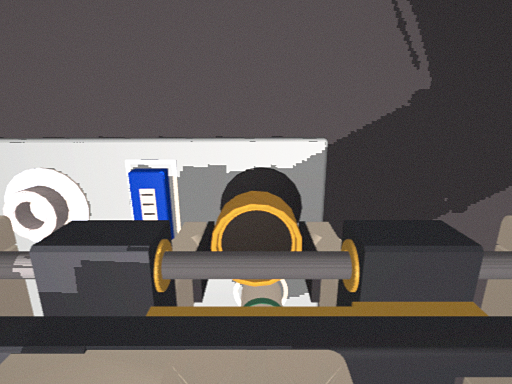

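Run:
```python
from wr import *
f=frame("wrist");c=f["pixels"].astype(int)
g=c.max(-1);m=((g<90)).astype(np.uint8);m[205:]=0;m[:160]=0;m[:,:200]=0;m[:,318:]=0
N,l,st,ce=cv2.connectedComponentsWithStats(m);i=l[180,260];print(st[i])
us=[];vs=[]
for u in range(226,297,2):
    col=np.nonzero(l[:,u]==i)[0]
    if len(col): us.append(u);vs.append(col.min()-.5)
p=ray(f,us,vs,.013);print(circ(p))
for r in (.030,):
    from scipy.optimize import least_squares
    s=least_squares(lambda q:np.hypot(p[:,0]-q[0],p[:,1]-q[1])-r,[.56,.115]);print(s.x,s.cost)
mv([.5615,.1155,.024],.05)
```

```text
[ 220  168   81   37 1746]
(array([0.5614, 0.116 ]), np.float64(59.8))
[0.56158754 0.11596179] 1.8706188226688803e-06
dp_total mm [-0.1 37.2  2.2] rot deg [-0.08 -0.35  0.02]  now [0.5617 0.1132 0.0612] [-1.569 -0.     0.044] t 18.15
```

Black insert centre is (0.5615, 0.116), which agrees with the earlier estimates. Lowering.

move_arm([
  {"dp": [-0.3, 12, 2.5], "rotation": [0, -0.4, 0]},
  {"dp": [-0.4, 12, 0.3], "rotation": [0, 0, 0]},
  {"dp": [-0.4, 9, 0.2], "rotation": [0, 0, 0]},
  {"dp": [-0.3, 3, 0], "rotation": [0, 0, 0]},
])

```text
t: 18.48
eef_pos: [0.5618, 0.1218, 0.0277]
ee_rot: [-1.566, -0.007, 0.057]
force: [0.8, -0.2, -3.4]
width: 0.0474
```

```bash
python3 -c "
from h import *
mv([.5615,.116,.0208],.05)"
```

```text
dp_total mm [-0.7  6.8 -5.9] rot deg [-0.27  0.41  0.4 ]  now [0.5618 0.1218 0.0277] [-1.566 -0.007  0.057] t 18.48
```

move_arm([
  {"dp": [-0.5, 2, -5], "rotation": [-0.3, 0.4, 0.4]},
  {"dp": [0, 2, 0], "rotation": [0, 0, 0]},
  {"dp": [0, 0.5, 0], "rotation": [0, 0, 0]},
])

```text
t: 18.73
eef_pos: [0.5614, 0.1182, 0.0231]
ee_rot: [-1.572, 0.001, 0.053]
force: [-1.0, 0.4, -3.6]
width: 0.0475
```

```bash
python3 -c "
from h import *
mv([.5615,.116,.0208],.05)"
```

```text
dp_total mm [ 0.   2.3 -2.2] rot deg [ 0.08  0.15 -0.04]  now [0.5614 0.1182 0.0231] [-1.572e+00  1.000e-03  5.300e-02] t 18.73
```

move_arm([
  {"dp": [0, 0.8, -2], "rotation": [0, 0.1, 0]},
  {"dp": [0, 0.8, 0], "rotation": [0, 0, 0]},
  {"dp": [0, 0.8, 0], "rotation": [0, 0, 0]},
])

```text
t: 18.98
eef_pos: [0.5622, 0.1163, 0.0215]
ee_rot: [-1.572, -0.001, 0.051]
force: [0.2, 0.6, -2.9]
width: 0.0474
```

```bash
python3 -c "
from h import *
mv([.5615,.116,.0208],.05)"
```

```text
dp_total mm [-0.7  0.7 -0.3] rot deg [0.05 0.05 0.04]  now [0.5622 0.1163 0.0215] [-1.572e+00 -1.000e-03  5.100e-02] t 18.98
```

move_arm([
  {"dp": [-0.7, 0.8, -0.3], "rotation": [0, 0, 0]},
  {"dp": [0, 0.4, 0], "rotation": [0, 0, 0]},
])

```text
t: 19.15
eef_pos: [0.5617, 0.1159, 0.0206]
ee_rot: [-1.571, -0.001, 0.051]
force: [-2.3, 0.1, 1.8]
width: 0.0473
```

move_arm([
  {"dp": [0, 0, 0], "rotation": [0, 0, 0]},
  {"dp": [0, 0, 0], "rotation": [0, 0, 0]},
  {"dp": [0, 0, 0], "rotation": [0, 0, 0]},
], jaw=80)

```text
t: 19.4
eef_pos: [0.5626, 0.1161, 0.0215]
ee_rot: [-1.571, -0.003, 0.051]
force: [-0.1, -0.2, -0.5]
width: 0.0588
```

move_arm([
  {"dp": [0, -20, 0], "rotation": [0, 0, 0]},
  {"dp": [0, -35, 0], "rotation": [0, 0, 0]},
  {"dp": [0, -35, 0], "rotation": [0, 0, 0]},
  {"dp": [25, -10, 20], "rotation": [0, 0, 0]},
  {"dp": [15, 0, 10], "rotation": [0, 0, 0]},
], jaw=100)

```text
t: 19.82
eef_pos: [0.5993, 0.1464, 0.1266]
ee_rot: [-1.572, -0.002, 0.05]
force: [1.6, 0.6, 0.2]
width: 0.0534
```

Run:
```python
from wr import *
f=frame("wrist");save(f,"w15.png");top(f,.562,.116,.037,.035)
P=cloud(f);m=(np.hypot(P[...,0]-.562,P[...,1]-.116)<.014);m[216:]=0;print("floor z",np.median(P[...,2][m]))
plan([.495,.300,.12],.05)
```

```text
px [194 115] [250 172] circ [0.5603 0.1167] 46.8 z 0.0347
floor z 0.03438400725713736
rows needed 5 dist 185.9 now [0.6013 0.1476 0.1262] [-1.572 -0.003  0.05 ] w 0.0533 t 19.87
dp [-20.0, 1.0, 32.0] rot [0.0, 0.0, 0.0]
dp [-20.0, 1.0, 32.0] rot [0.0, 0.0, 0.0]
dp [-20.0, 1.0, 32.0] rot [0.0, 0.0, 0.0]
dp [-20.0, 1.0, 32.0] rot [0.0, 0.0, 0.0]
dp [-20.0, 1.0, 32.0] rot [0.0, 0.0, 0.0]
```

View pics/w15.png

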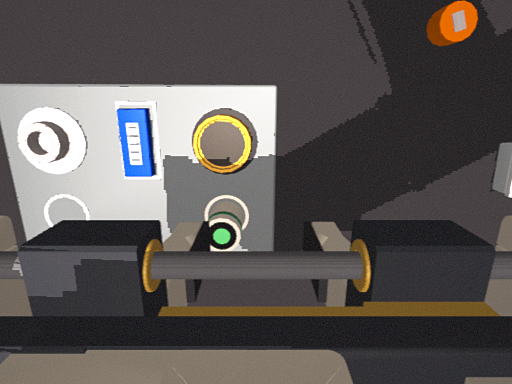

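The holder stands flat and centred on the black insert at (222,143), measured (0.560, 0.117). The last item is the resin mount.

move_arm([
  {"dp": [-20, 1, 32], "rotation": [0, 0, 0]},
  {"dp": [-20, 1, 32], "rotation": [0, 0, 0]},
  {"dp": [-20, 1, 31], "rotation": [0, 0, 0]},
  {"dp": [-18, 1, 27], "rotation": [0, 0, 0]},
  {"dp": [-17, 1, 15], "rotation": [0, 0, 0]},
], squeeze=15)

```text
t: 20.28
eef_pos: [0.5023, 0.2825, 0.1217]
ee_rot: [-1.57, -0.008, 0.042]
force: [-0.3, -1.1, -0.2]
width: 0.0533
```

move_arm([
  {"dp": [0, 0, 0], "rotation": [0, 0, 0]},
])

```text
t: 20.37
eef_pos: [0.4998, 0.2848, 0.1217]
ee_rot: [-1.569, -0.008, 0.045]
force: [-0.3, -1.2, 0.5]
width: 0.0532
```

Run:
```python
from wr import *
f=frame("wrist");save(f,"w16.png");top(f,.457,.299,.02,.025)
plan([.456,.3,.04],.05)
```

```text
px [259 121] [292 155] circ [0.4557 0.3003] 28.8 z 0.0211
rows needed 3 dist 94.7 now [0.5008 0.2843 0.1219] [-1.569 -0.009  0.046] w 0.0531 t 20.42
dp [-15.0, 27.0, 6.0] rot [-0.0, -0.1, 0.2]
dp [-15.0, 27.0, 6.0] rot [-0.0, -0.1, 0.2]
dp [-15.0, 27.0, 6.0] rot [-0.0, -0.1, 0.2]
```

View pics/w16.png

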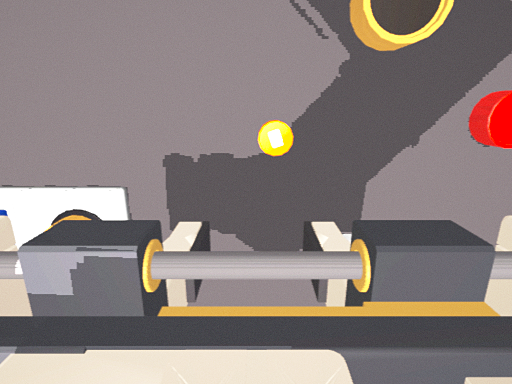

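The mount is at (276,138), measured (0.4557, 0.300). I'm gripping 9 mm up so the fingertips stay above the holder rim.

move_arm([
  {"dp": [-15, 27, 6], "rotation": [0, -0.1, 0.2]},
  {"dp": [-15, 27, 6], "rotation": [0, -0.1, 0.2]},
  {"dp": [-14, 26, 4], "rotation": [0, -0.1, 0.2]},
  {"dp": [0, 0, 0], "rotation": [0, 0, 0]},
])

```text
t: 20.75
eef_pos: [0.4586, 0.2998, 0.0422]
ee_rot: [-1.564, -0.005, 0.051]
force: [-0.7, -1.9, -0.2]
width: 0.0531
```

```bash
python3 -c "
from h import *
mv([.4557,.3,.009],.05)"
```

```text
dp_total mm [-3.  33.2  0.2] rot deg [-0.37  0.08  0.26]  now [0.4586 0.2998 0.0422] [-1.564 -0.005  0.051] t 20.75
```

move_arm([
  {"dp": [-2.5, 12, 0.2], "rotation": [-0.4, 0, 0.3]},
  {"dp": [-0.6, 11, 0], "rotation": [0, 0, 0]},
  {"dp": [-0.6, 8, 0], "rotation": [0, 0, 0]},
  {"dp": [-0.5, 2, 0], "rotation": [0, 0, 0]},
])

```text
t: 21.08
eef_pos: [0.4576, 0.2997, 0.0091]
ee_rot: [-1.571, -0.001, 0.052]
force: [0.6, -0.1, -1.1]
width: 0.0534
```

```bash
python3 -c "
from h import *
mv([.4557,.3,.009],.05)"
```

```text
dp_total mm [-1.9  0.1  0.4] rot deg [0.02 0.1  0.08]  now [0.4576 0.2997 0.0091] [-1.571e+00 -1.000e-03  5.200e-02] t 21.08
```

move_arm([
  {"dp": [-2, 0, 0.3], "rotation": [0, 0.1, 0]},
  {"dp": [-0.3, 0.3, 0], "rotation": [0, 0, 0]},
  {"dp": [-0.3, 0.3, 0], "rotation": [0, 0, 0]},
  {"dp": [-0.3, 0.3, 0], "rotation": [0, 0, 0]},
  {"dp": [0, 0, 0], "rotation": [0, 0, 0]},
], jaw=255)

```text
t: 21.5
eef_pos: [0.4568, 0.3, 0.0097]
ee_rot: [-1.57, -0.003, 0.048]
force: [-0.2, -0.0, -0.6]
width: 0.0291
```

Run:
```python
from wr import *
f=frame("wrist");save(f,"w17.png",(180,140,340,260),5)
plan([.4515,.3,.1],.05)
```

```text
rows needed 3 dist 90.4 now [0.4569 0.3001 0.0098] [-1.57  -0.003  0.048] w 0.0292 t 21.55
dp [-2.0, -30.0, 0.0] rot [-0.0, -0.0, 0.1]
dp [-2.0, -30.0, 0.0] rot [-0.0, -0.0, 0.1]
dp [-2.0, -30.0, 0.0] rot [-0.0, -0.0, 0.1]
```

View pics/w17.png

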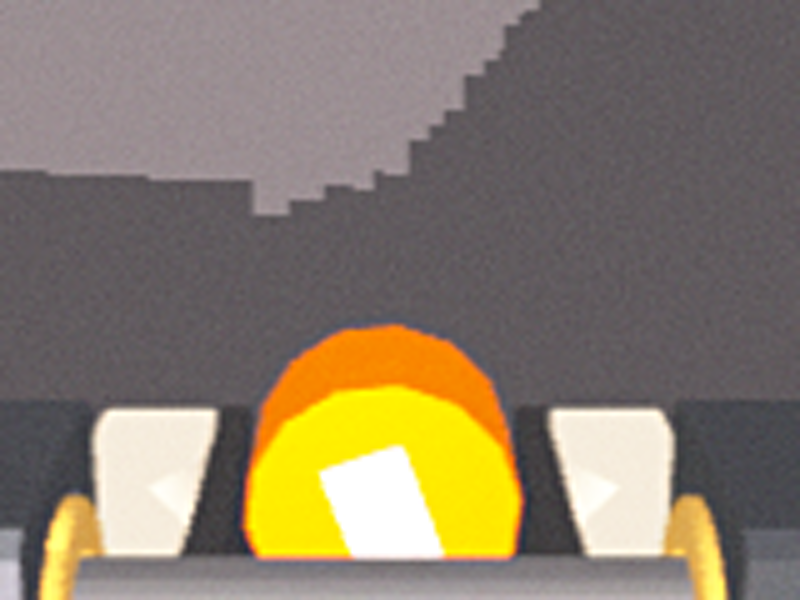

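move_arm([
  {"dp": [0, -25, 0], "rotation": [0, 0, 0]},
  {"dp": [0, -35, 0], "rotation": [0, 0, 0]},
  {"dp": [0, -35, 0], "rotation": [0, 0, 0]},
  {"dp": [12, -5, -25], "rotation": [0, 0, 0]},
  {"dp": [16, 0, -33], "rotation": [0, 0, 0]},
])

```text
t: 21.97
eef_pos: [0.4864, 0.2456, 0.1146]
ee_rot: [-1.571, -0.004, 0.054]
force: [-0.4, 0.1, -0.5]
width: 0.0293
```

```bash
python3 -c "
from h import *
plan([.5605,.1163,.10],.05)"
```

```text
rows needed 4 dist 149.7 now [0.4864 0.2456 0.1146] [-1.571 -0.004  0.054] w 0.0293 t 21.97
dp [17.0, 4.0, -33.0] rot [0.0, 0.1, 0.1]
dp [17.0, 4.0, -33.0] rot [0.0, 0.1, 0.1]
dp [17.0, 4.0, -33.0] rot [0.0, 0.1, 0.1]
dp [17.0, 4.0, -33.0] rot [0.0, 0.1, 0.1]
```

move_arm([
  {"dp": [17, 4, -33], "rotation": [0, 0.1, 0]},
  {"dp": [17, 4, -33], "rotation": [0, 0.1, 0]},
  {"dp": [17, 4, -33], "rotation": [0, 0, 0]},
  {"dp": [15, 3, -26], "rotation": [0, 0, 0]},
  {"dp": [0, 0, 0], "rotation": [0, 0, 0]},
])

```text
t: 22.38
eef_pos: [0.5648, 0.118, 0.1047]
ee_rot: [-1.566, -0.012, 0.054]
force: [0.9, 1.8, -0.5]
width: 0.0289
```

```bash
python3 -c "
from h import *
plan([.5605,.1163,.06],.05)"
```

```text
rows needed 2 dist 45.0 now [0.5648 0.118  0.1047] [-1.566 -0.012  0.054] w 0.0289 t 22.38
dp [-2.0, 22.0, -1.0] rot [-0.1, 0.1, 0.4]
dp [-2.0, 22.0, -1.0] rot [-0.1, 0.1, 0.4]
```

move_arm([
  {"dp": [-3, 16, -1], "rotation": [-0.2, 0.2, 0.6]},
  {"dp": [-2, 16, -0.5], "rotation": [0, 0, 0]},
  {"dp": [-0.5, 10, 0], "rotation": [0, 0, 0]},
  {"dp": [0, 0, 0], "rotation": [0, 0, 0]},
  {"dp": [0, 0, 0], "rotation": [0, 0, 0]},
])

```text
t: 22.8
eef_pos: [0.5601, 0.1145, 0.0611]
ee_rot: [-1.569, -0.002, 0.046]
force: [0.2, 0.3, -0.7]
width: 0.0292
```

Run:
```python
from wr import *
f=frame("wrist");save(f,"w18.png",(180,140,340,260),5)
mv([.5605,.1163,.0428],.05)
```

```text
dp_total mm [ 0.5 18.4  1.6] rot deg [-0.12 -0.25  0.13]  now [0.56   0.1146 0.0612] [-1.569 -0.002  0.046] t 22.85
```

View pics/w18.png

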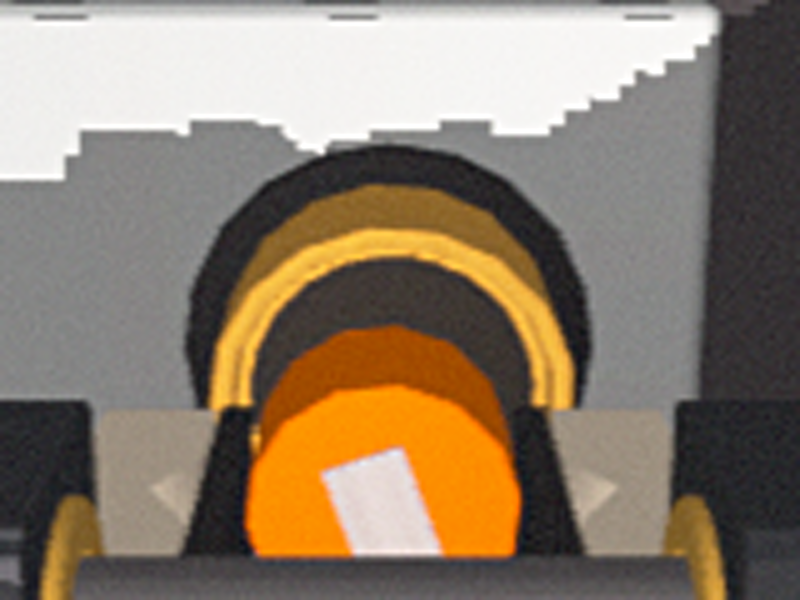

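The mount hangs above the recess with the holder rim visible around it; the rim puts the holder centre at x≈0.5615. Lowering slowly.

move_arm([
  {"dp": [1, 7, 1.5], "rotation": [0, -0.2, 0.1]},
  {"dp": [0, 6, 0], "rotation": [0, 0, 0]},
  {"dp": [0, 2, 0], "rotation": [0, 0, 0]},
  {"dp": [0, 0, 0], "rotation": [0, 0, 0]},
])

```text
t: 23.18
eef_pos: [0.562, 0.1185, 0.0467]
ee_rot: [-1.567, -0.003, 0.052]
force: [0.0, 0.2, -0.5]
width: 0.0295
```

```bash
python3 -c "
from h import *
mv([.5610,.1163,.0428],.05)"
```

```text
dp_total mm [-1.1  3.9 -2.1] rot deg [-0.19  0.13  0.19]  now [0.562  0.1185 0.0467] [-1.567 -0.003  0.052] t 23.18
```

move_arm([
  {"dp": [-0.8, 1.5, -1.8], "rotation": [-0.2, 0.1, 0.2]},
  {"dp": [0, 1.2, 0], "rotation": [0, 0, 0]},
  {"dp": [0, 0.5, 0], "rotation": [0, 0, 0]},
])

```text
t: 23.43
eef_pos: [0.5614, 0.1169, 0.0435]
ee_rot: [-1.571, -0.0, 0.051]
force: [0.2, -0.2, 0.0]
width: 0.0292
```

```bash
python3 -c "
from h import *
mv([.5610,.1163,.0428],.05)"
```

```text
dp_total mm [-0.4  0.7 -0.5] rot deg [0.02 0.05 0.  ]  now [0.5614 0.1169 0.0435] [-1.571 -0.     0.051] t 23.43
```

move_arm([
  {"dp": [-0.4, 0.7, -0.4], "rotation": [0, 0, 0]},
  {"dp": [0, 0.3, 0], "rotation": [0, 0, 0]},
])

```text
t: 23.6
eef_pos: [0.5611, 0.1164, 0.0426]
ee_rot: [-1.571, -0.0, 0.051]
force: [-0.5, -0.8, -0.8]
width: 0.0295
```

move_arm([
  {"dp": [0, 0, 0], "rotation": [0, 0, 0]},
  {"dp": [0, 0, 0], "rotation": [0, 0, 0]},
  {"dp": [0, 0, 0], "rotation": [0, 0, 0]},
], jaw=110)

```text
t: 23.85
eef_pos: [0.5614, 0.1163, 0.0429]
ee_rot: [-1.571, -0.001, 0.051]
force: [-0.3, -0.4, -0.3]
width: 0.0435
```

move_arm([
  {"dp": [0, -20, 0], "rotation": [0, 0, 0]},
  {"dp": [0, -35, 0], "rotation": [0, 0, 0]},
  {"dp": [0, -35, 0], "rotation": [0, 0, 0]},
  {"dp": [35, -10, 0], "rotation": [0, 0, 0]},
  {"dp": [20, 0, 0], "rotation": [0, 0, 0]},
])

```text
t: 24.27
eef_pos: [0.6133, 0.1179, 0.1471]
ee_rot: [-1.573, 0.003, 0.052]
force: [1.6, 0.9, -0.3]
width: 0.0497
```

Run:
```python
from wr import *
f=frame("wrist");save(f,"w19.png");top(f,.561,.1165,.053,.035)
print(arm.get_state()["eef_pos"])
```

```text
px [241 111] [275 146] circ [0.5602 0.1171] 28.7 z 0.0541
[0.61571336 0.11804997 0.14658574]
```

View pics/w19.png

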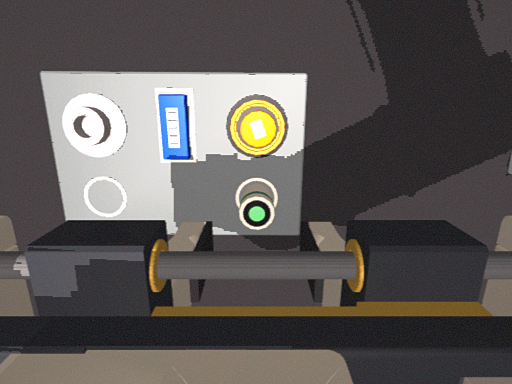

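All five are in place, with the mount in the recess at (257,128). I'll back the arm off clear of the objective and take a last look from the fixed cameras.

move_arm([
  {"dp": [0, -35, -20], "rotation": [0, 0, 0]},
  {"dp": [0, -35, -30], "rotation": [0, 0, 0]},
  {"dp": [-20, -20, -35], "rotation": [0, 0, 0]},
  {"dp": [-35, 0, -35], "rotation": [0, 0, 0]},
  {"dp": [-35, 0, -35], "rotation": [0, 0, 0]},
])

```text
t: 24.73
eef_pos: [0.547, -0.0287, 0.235]
ee_rot: [-1.576, 0.003, 0.057]
force: [0.1, -0.5, -0.6]
width: 0.0498
```

move_arm([
  {"dp": [-35, 0, -35], "rotation": [0, 0, 0]},
  {"dp": [-30, 0, -35], "rotation": [0, 0, 0]},
  {"dp": [0, 0, 0], "rotation": [0, 0, 0]},
  {"dp": [0, 0, 0], "rotation": [0, 0, 0]},
  {"dp": [0, 0, 0], "rotation": [0, 0, 0]},
])

```text
t: 25.15
eef_pos: [0.4871, -0.0984, 0.2377]
ee_rot: [-1.575, -0.001, 0.051]
force: [0.2, 0.3, -0.1]
width: 0.0497
```

Run:
```python
from h import *
f=frame("scene");save(f,"sc_end.png",(80,130,440,290),2)
from meas import circ
for n in("scene","side"):
    f=frame(n);P=cloud(f)
    for nm,x,y,h in(("mount",.561,.1165,.053),("obj",.634,.119,.055),("ring",.569,-.04,.029),("jar",.445,-.398,.052),("box",.572,.396,.024)):
        m=(abs(P[...,0]-x)<.035)&(abs(P[...,1]-y)<.035)&(abs(P[...,2]-h)<.005)
        k,_=cv2.findContours(m.astype(np.uint8),0,1)
        if not k: print(n,nm,"none");continue
        k=max(k,key=cv2.contourArea)[:,0];p=ray(f,k[:,0],k[:,1],h)
        print(n,nm,circ(p),cv2.minAreaRect((p[:,:2]*1000).astype(np.float32)) if nm=="box" else "","z",np.median(P[...,2][m]).round(4))
s=arm.get_state();print(s["eef_pos"],np.abs(s["qd"]).max(),s["t"])
```

```text
scene mount (array([0.5615, 0.1163]), np.float64(29.1))  z 0.0536
scene obj (array([0.6352, 0.1195]), np.float64(31.8))  z 0.0557
scene ring (array([ 0.5704, -0.0404]), np.float64(34.8))  z 0.0295
scene jar (array([ 0.4473, -0.3965]), np.float64(45.4))  z 0.0523
scene box (array([0.5721, 0.3978]), np.float64(54.0)) ((572.9807739257812, 398.12432861328125), (53.093997955322266, 47.950279235839844), 5.319445610046387) z 0.0249
side mount (array([0.5594, 0.1123]), np.float64(30.1))  z 0.0527
side obj (array([0.6325, 0.1145]), np.float64(32.1))  z 0.0557
side ring (array([ 0.5671, -0.0452]), np.float64(34.6))  z 0.029
side jar (array([ 0.4437, -0.4   ]), np.float64(44.8))  z 0.052
side box (array([0.5703, 0.3932]), np.float64(55.6)) ((569.81494140625, 393.5929870605469), (51.46951675415039, 52.00105667114258), 6.721268177032471) z 0.0242
[ 0.48807147 -0.09745518  0.23721395] 0.00906361376141074 25.3
```

View pics/sc_end.png

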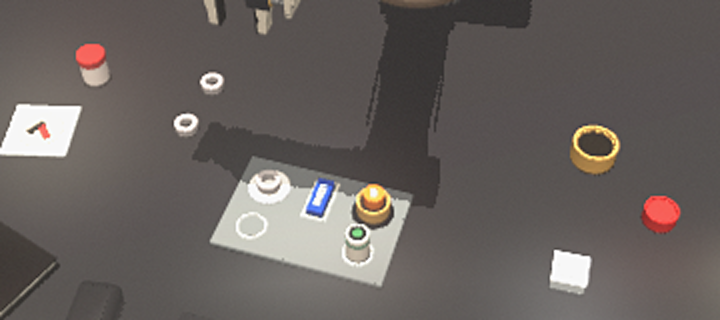

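```bash
python3 -c "
from station import arm
print(arm.job_done())"
```

```text
the job is handed in; nothing more can be done
None
```

The stage board is set out as asked, and I handed the job in at about 25 s of the 128 s allowed; no verdict is reported back.

I placed things in this order:
1. Blue scale block in the printed rectangle, lengthwise along it.
2. The rightmost steel ring on the white insert.
3. Cream objective on the circle behind the black insert.
4. The smaller non-red brass holder on the black insert.
5. Amber resin mount flat in the holder's recess.

**Placing checks (wrist camera):** everything was within about 2 mm of its target:

| Item | Measured | Target |
|---|---|---|
| Scale block | (0.565, 0.037) | (0.565, 0.038); yaw matches the board to within about 0.3° |
| Ring | (0.568, -0.040) | (0.569, -0.040) |
| Objective | (0.634, 0.120) | (0.634, 0.119) |
| Holder | (0.560, 0.117) | (0.5615, 0.116) |
| Mount | (0.560, 0.117) | Holder centre, (0.560, 0.117) |

The measured top heights of the mount, objective and ring were right for sitting flat.

**Bystanders:** the sample box and screw jar read within about 1 mm of their starting positions.

**Where the checks disagreed:** the scene and side cameras differ from each other by 2–5 mm. The side camera alone puts the ring about 5 mm off centre and the scene camera about 2 mm, but the average of the two fits the wrist readings to within about 3 mm. I took this as calibration error and corrected nothing.

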